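# Empty and reload the bench tumbler

### The job

The tumbler has finished a batch. Turn its handwheel until the red mark on the rim stands at the pointer, so that every finished spacer drops out of the drum into the catch tray; then turn it back until the green mark stands at the pointer and lock the upright drum by putting the lock pin from its parking hole fully home in the lock hole. Only then put every raw, orange-ended spacer from the bench into the drum, and leave the other things on the bench where they are.

Things in the scene. Friction and masses are not known exactly. Their poses are not given: they have to be found in the camera images.
- tumbler: grey frame of a bench tumbler, fixed; origin on the bench under the middle of the tilt axis, x away from the operator, y to the handwheel. Base plate x -140..200, y -150..150 mm. Tilt axis along y, 185 mm up. Bearing cheeks at y = +-105 mm, 200 mm tall. Low control box at x -135..-90, y -120..20, top 87 mm.
- drum (a joint): angle (rad) of drum, handwheel and index disc, one piece on the tilt axis. 0: drum upright, green mark at the pointer; grows as the mouth tips to the frame's +x (right-handed about its y); 2.30: mouth down over the tray, red mark at the pointer. Stops at -0.15 and 2.60. Balanced, 0.5 N m of friction: stays where left; 8 to 14 N at the crank turn it. Starts unlocked, tilted 0.10 to 0.40.
- crank_mid (a point): grip point on the axis of the black crank handle: round bar 20 mm thick, 80 mm long, parallel to the tilt axis and 60 mm from it, on the wheel's outer face; this point is 52 mm out from that face (frame y = 208 mm). It stands 1.15 rad before the top (operator's side) at joint 0, 1.15 rad past it at 2.30. It revolves freely on its spindle: hold it fast from above while the wheel turns.
- pointer (a point): tip of the fixed yellow pointer at the far (+x) side of the rim of the black handwheel (150 mm across, frame y 136..156 mm), at axis height, frame x = 81, y = 146 mm. A green and a red line, 8 mm wide, cross the wheel's silvery rim.
- drum_in (a point): centre of the inner floor of the blue drum; z along the drum towards its mouth. Inside it is an octagon 104 mm across flats at the floor and 142 mm at the mouth, 124 mm deep; walls 4 mm, a 5 mm collar outside the mouth. Drum and motor reach at most 125 mm from the tilt axis.
- drum_mouth (a point): centre of the drum's open mouth, level with its rim (250 mm above the bench when upright)
- tray_in (a point): centre of the inner floor of the fixed steel catch tray on the base plate, under the drum; inside 242 (x) x 182 (y) mm, walls 55 mm tall; its axes are the frame's
- lock_hole (a point): middle of the lock hole at the top face of the steel lug plate, 260 mm above the bench, frame x = 0, y = -136 mm. Hole 14 mm wide, 2 mm chamfer, through the 20 mm plate. Below runs the toothed index disc (100 mm across); its one notch, 17 mm wide, is under the hole at joint 0 (within about 0.04): there the pin goes down fully, elsewhere the disc stops it about 20 mm short.
- park_hole (a point): the like parking hole, 60 mm nearer the operator in the same lug plate (top face), where the pin stands at the start
- pin: lock pin, 88 mm long, 0.07 kg: steel shank 12 mm thick and 48 mm long with a bevelled foot, under a red grip 24 mm thick and 40 mm tall. Origin at the centre of its foot, z up along it. Fully home the grip's shoulder rests on the lug plate and the foot is 48 mm below the plate's top face.
- done1: finished spacer, bright aluminium, one of three in the drum at the start: 62 x 26 x 24 mm, 0.09 kg, slotted along its upper and lower face; origin at the centre of its underside, x along its length
- done2: finished spacer, bright aluminium, one of three in the drum at the start: 62 x 26 x 24 mm, 0.09 kg, slotted along its upper and lower face; origin at the centre of its underside, x along its length
- done3: finished spacer, bright aluminium, one of three in the drum at the start: 62 x 26 x 24 mm, 0.09 kg, slotted along its upper and lower face; origin at the centre of its underside, x along its length
- raw1: raw spacer, dull grey with orange ends, lying flat on the bench right of the tumbler (3 to 5 are there): 62 x 26 x 24 mm, 0.09 kg, slotted along its upper and lower face; origin at the centre of its underside, x along its length
- raw2: raw spacer, dull grey with orange ends, lying flat on the bench right of the tumbler (3 to 5 are there): 62 x 26 x 24 mm, 0.09 kg, slotted along its upper and lower face; origin at the centre of its underside, x along its length
- raw3: raw spacer, dull grey with orange ends, lying flat on the bench right of the tumbler (3 to 5 are there): 62 x 26 x 24 mm, 0.09 kg, slotted along its upper and lower face; origin at the centre of its underside, x along its length
- raw4: raw spacer, dull grey with orange ends, lying flat on the bench right of the tumbler (3 to 5 are there): 62 x 26 x 24 mm, 0.09 kg, slotted along its upper and lower face; origin at the centre of its underside, x along its length
- raw5: raw spacer, dull grey with orange ends, lying flat on the bench right of the tumbler (3 to 5 are there): 62 x 26 x 24 mm, 0.09 kg, slotted along its upper and lower face; origin at the centre of its underside, x along its length
- tape_roll: bystander: roll of masking tape lying flat, 100 mm across, 25 mm tall; origin under its centre
- tape_measure: bystander: steel and yellow tape measure, 64 x 34 x 60 mm; origin under its centre
- marker: bystander: white marker pen with black cap, 145 mm long, 19 mm thick, lying; origin under its middle, x along it
- glue: bystander: white glue bottle, 56 mm across, 170 mm tall; origin under its centre
- ear_defenders: bystander: red ear defenders, 152 mm wide, 140 mm tall; origin under the middle

How it is judged:
On the way, in this order (a step that is already met when the one before it is completed fails the run):
1. the wheel stands with the red mark at the pointer and all finished spacers are in the catch tray (value of joint drum between 2.17 and 2.43 rad and x of done1 in the frame of tray_in between -0.125 and 0.125 m and y of done1 in the frame of tray_in between -0.095 and 0.095 m and z of done1 in the frame of tray_in between -0.01 and 0.078 m and x of done2 in the frame of tray_in between -0.125 and 0.125 m and y of done2 in the frame of tray_in between -0.095 and 0.095 m and z of done2 in the frame of tray_in between -0.01 and 0.078 m and x of done3 in the frame of tray_in between -0.125 and 0.125 m and y of done3 in the frame of tray_in between -0.095 and 0.095 m and z of done3 in the frame of tray_in between -0.01 and 0.078 m), for 0.3 s.
2. the drum is back upright, green mark at the pointer, and the lock pin is fully home in the lock hole (value of joint drum between -0.08 and 0.08 rad and horizontal distance between pin and lock_hole below 0.005 m and z of pin in the frame of lock_hole between -0.056 and -0.043 m), for 0.3 s.
3. all raw spacers are in the locked drum (all of step 2 and x of raw1 in the frame of drum_in between -0.075 and 0.075 m and y of raw1 in the frame of drum_in between -0.075 and 0.075 m and z of raw1 in the frame of drum_in between -0.01 and 0.115 m and x of raw2 in the frame of drum_in between -0.075 and 0.075 m and y of raw2 in the frame of drum_in between -0.075 and 0.075 m and z of raw2 in the frame of drum_in between -0.01 and 0.115 m and x of raw3 in the frame of drum_in between -0.075 and 0.075 m and y of raw3 in the frame of drum_in between -0.075 and 0.075 m and z of raw3 in the frame of drum_in between -0.01 and 0.115 m and x of raw4 in the frame of drum_in between -0.075 and 0.075 m and y of raw4 in the frame of drum_in between -0.075 and 0.075 m and z of raw4 in the frame of drum_in between -0.01 and 0.115 m and x of raw5 in the frame of drum_in between -0.075 and 0.075 m and y of raw5 in the frame of drum_in between -0.075 and 0.075 m and z of raw5 in the frame of drum_in between -0.01 and 0.115 m), for 0.2 s.
At the end, for the whole second after the job is handed in: Drum upright (green mark at the pointer within 0.08 rad), lock pin home in the lock hole (foot 43 mm or more below the lug's top), every finished spacer in the catch tray and every raw one inside the drum, all at rest. Red mark: within 0.13 rad (all of step 3 and x of done1 in the frame of tray_in between -0.125 and 0.125 m and y of done1 in the frame of tray_in between -0.095 and 0.095 m and z of done1 in the frame of tray_in between -0.01 and 0.078 m and x of done2 in the frame of tray_in between -0.125 and 0.125 m and y of done2 in the frame of tray_in between -0.095 and 0.095 m and z of done2 in the frame of tray_in between -0.01 and 0.078 m and x of done3 in the frame of tray_in between -0.125 and 0.125 m and y of done3 in the frame of tray_in between -0.095 and 0.095 m and z of done3 in the frame of tray_in between -0.01 and 0.078 m and linear speed of each of done1, done2, done3, raw1, raw2, raw3, raw4, raw5, pin below 0.03 m/s); the robot touches nothing.
It fails at once if a raw spacer is put in the drum while the lock pin is not in the lock hole (not (horizontal distance between pin and lock_hole below 0.015 m and z of pin in the frame of lock_hole below -0.03 m) and ((x of raw1 in the frame of drum_in between -0.075 and 0.075 m and y of raw1 in the frame of drum_in between -0.075 and 0.075 m and z of raw1 in the frame of drum_in between -0.01 and 0.115 m) or (x of raw2 in the frame of drum_in between -0.075 and 0.075 m and y of raw2 in the frame of drum_in between -0.075 and 0.075 m and z of raw2 in the frame of drum_in between -0.01 and 0.115 m) or (x of raw3 in the frame of drum_in between -0.075 and 0.075 m and y of raw3 in the frame of drum_in between -0.075 and 0.075 m and z of raw3 in the frame of drum_in between -0.01 and 0.115 m) or (x of raw4 in the frame of drum_in between -0.075 and 0.075 m and y of raw4 in the frame of drum_in between -0.075 and 0.075 m and z of raw4 in the frame of drum_in between -0.01 and 0.115 m) or (x of raw5 in the frame of drum_in between -0.075 and 0.075 m and y of raw5 in the frame of drum_in between -0.075 and 0.075 m and z of raw5 in the frame of drum_in between -0.01 and 0.115 m))).
It fails at once if a bystander on the bench is moved by more than 40 mm (distance of any of tape_roll, tape_measure, marker, glue, ear_defenders from where it was at the start of the episode above 0.04 m).
Of raw1, raw2, raw3, raw4, raw5 only 3 to 5 are there at a start; the rules pass over those that are not, and their reading is None.
At some moment in a run one of raw1, raw2, raw3, raw4, raw5 may be knocked a few centimetres aside while the robot is not near it.
It also fails if it takes over 210 s, if anything falls off the work surface, if the arm or the gripper's body presses on something with over 40 N, if the wrist force passes 120 N, or if a joint passes its speed limit or range.

### The arm

A 6-joint arm with a two-finger parallel gripper is mounted at the origin on the work surface. World frame = base frame: x ahead of the robot, y to its left, z up, the work surface at z = 0. Lengths are in m, angles in rad, forces in N, time in s.
With the tool pointing down it reaches from about 0.275 to 0.875 m from the base axis. Payload 12.5 kg.
Tool frame: the origin (TCP) lies midway between the tips of the shut fingers; the grasp point (between the pads) lies 19 mm behind it; z points along the fingers, y is the line along which they close (so a half turn about z gives the same grasp; the last joint's range is limited). The gripper opens to 85 mm and grips with 20 to 120 N. Pads are 22 mm wide; open, the fingers measure 114 mm over their backs; the gripper's body (76 mm by 85 mm) begins 54 mm behind the grasp point. The pads swing forward as they close: fully open they stand 13 mm farther back than shut.
Start: joints at [1.212, 0.351, 1.652, -0, 1.139, -0.085], TCP at [0.149, 0.53, 0.231] pointing down, gripper open.
Joint ranges: [-2.75, 2.75], [-0.79, 2.1], [0.01, 2.65], [-1.57, 4.71], [0.07, 3.14], [-2.87, 2.87]. Speed limits (rad/s): [2.22, 2.22, 2.79, 3.14, 3.14, 3.14].

### API

Orientations are given as a 3x3 rotation matrix whose columns are the frame's x, y, z axes.
In Python, from workcell import ctrl gives the robot as it stands.
- The arm moves only by the tool jog_arm, never from a script. Its argument "series" is a list of rows, each a list of 4 numbers: the shift along the tool's x, y, z as a fraction of full scale, then the turn about the tool's z as a fraction of full scale. In form: [[dx, dy, dz, spin], ...]. A call has 1 to 5 rows; each row shifts and turns the commanded pose from where the row before left it, along the tool's axes as they then stand; what a row does not reach is not made up. Full scale, the value 1, is 25 cm for a shift and 0.15 rad for a turn. A row lasts 1/10 s, in which the tool goes at most 50 mm and 8.59 degrees, less where a joint would pass 70% of its speed; a pose out of reach is approached as far as the arm can. A call with a number of a shift or a turn outside -1 to 1 is refused whole. A call with a gripper value outside its range is refused whole. "jaw" is the opening, from -1 (shut) to 1 (fully open), set as the call begins (left out, the last holds). The fingers move at their own pace and stop on an object; "squeeze" is the grip in N (left out, the last holds). Time passes only in rows, so rows that do not move let the fingers close. It gives the time, the measured TCP pose, the force, the opening and the grip force at its end, in the units of the state.
- ctrl.get_obs(): the state, without advancing time (a new reading comes with each control period).
- ctrl.grab_frame(name): name is "scene" or "side" or "wrist"; returns the picture (420x560x3 uint8, red, green, blue); there is no depth.
- ctrl.get_calibration(name): a dict with "fovy" (degrees; the focal length in pixels is half the picture's height over the tangent of half this angle, whatever the lens; pixels are square), "cx", "cy" (the principal point, pixels), "dist_coeffs" ([k1, k2, p1, p2, k3] as OpenCV has them; the pictures are not rectified), "pose" (4x4, takes a point from camera to world coordinates); the wrist camera has in their place "tool_from_camera" (4x4, takes a point from camera to tool coordinates, whose origin is the TCP and whose axes are the flange's). Camera axes: x right, y down, z forward; pixel columns grow to the right and rows downward; lengths in m; the calibration is good to about 2 mm. A picture is of the moment at which its call begins: read the wrist's pose just before it. get_calibration takes no time and is no camera call.
- ctrl.sign_off(): hands the job in; it is judged then, once.
The state is a dict: "clock": time; "q": joint angles; "dq": joint speeds; "joint_torque": joint torques, N m; "position": TCP position; "orientation": TCP orientation; "force": force on the tool from outside, world axes, zero at the start; "torque": the same for the moment, N m; "opening": finger opening in m; "finger_force": force on a finger pad.
Only numpy, scipy, OpenCV 4.12 (cv2) and the standard library are available. Lean on these libraries where they do the work, as an engineer would, in place of code of your own. Each camera call takes 0.05 s, during which the arm holds its last target. There are 200 camera calls.

## Working session

There is one attempt and no reset: what is moved stays moved. The work goes in short steps, Python scripts to look and compute and a tool call to move; the robot and the scene stay as the last step left them, time stands still between calls to the robot, and variables do not carry over. Pictures are saved under pics/ and viewed, at most 14 in all, crops included, and the job is handed in when it is done.

Besides the shell and the picture viewer there is one more tool, called after "Request:" in YAML: its name, and indented under it one key for each argument. jog_arm: Moves the arm, as the interface text tells. Shift numbers are shares of 25 cm and turn numbers shares of 0.15 rad, none past 1 either way. Its arguments: {"type":"object","properties":{"series":{"type":"array","items":{"type":"array","items":{"type":"number","minimum":-1,"maximum":1}}},"jaw":{"type":"number"},"squeeze":{"type":"number"}},"required":["series"]}

```bash
mkdir -p pics; ls
python3 - <<'E'
from workcell import ctrl
import cv2,numpy as np
np.set_printoptions(precision=4,suppress=True)
o=ctrl.get_obs();print(o)
for n in("scene","side","wrist"):
    im=ctrl.grab_frame(n);cv2.imwrite(f"pics/{n}0.png",im[:,:,::-1]);print(n,ctrl.get_calibration(n))
E
```

```text
pics
{'clock': 0.0, 'q': array([ 1.2124,  0.3512,  1.6524,  0.    ,  1.1391, -0.0846]), 'dq': array([ 0.0018,  0.0007,  0.0003, -0.0003, -0.0003, -0.0016]), 'joint_torque': array([ -0.0013, -50.6091, -29.1416,  -0.0002,   0.0046,  -0.    ]), 'position': array([0.1486, 0.5292, 0.2308]), 'orientation': array([[-0.9627,  0.2704, -0.0004],
       [ 0.2704,  0.9627, -0.0011],
       [ 0.0001, -0.0012, -1.    ]]), 'force': array([0.5309, 0.7768, 0.4655]), 'torque': array([-0.0122, -0.0114, -0.0204]), 'finger_force': 0.0, 'opening': 0.08572624982144621}
scene {'fovy': 43.18798962928971, 'cx': 288.0196339053094, 'cy': 207.1227210237694, 'dist_coeffs': array([0.0563, 0.    , 0.    , 0.    , 0.    ]), 'pose': array([[ 0.6048,  0.6737, -0.4247,  1.1967],
       [ 0.7963, -0.5196,  0.3096, -0.4724],
       [-0.0121, -0.5254, -0.8508,  1.46  ],
       [ 0.    ,  0.    ,  0.    ,  1.    ]])}
side {'fovy': 44.52135476596026, 'cx': 277.04293677680056, 'cy': 209.47715686419585, 'dist_coeffs': array([-0.1839,  0.    ,  0.    ,  0.    ,  0.    ]), 'pose': array([[-0.0522, -0.6469,  0.7608, -0.5188],
       [-0.9986,  0.0371, -0.037 ,  0.0569],
       [-0.0043, -0.7616, -0.648 ,  1.0961],
       [ 0.    ,  0.    ,  0.    ,  1.    ]])}
wrist {'fovy': 65.56714154296822, 'cx': 278.1094049135841, 'cy': 209.61105048318586, 'dist_coeffs': array([-0.0158,  0.    ,  0.    ,  0.    ,  0.    ]), 'tool_from_camera': array([[ 0.0004, -0.9519, -0.3064,  0.0781],
       [ 1.    ,  0.0004, -0.0001,  0.0002],
       [ 0.0002, -0.3064,  0.9519, -0.1431],
       [ 0.    ,  0.    ,  0.    ,  1.    ]])}
```

View pics/scene0.png

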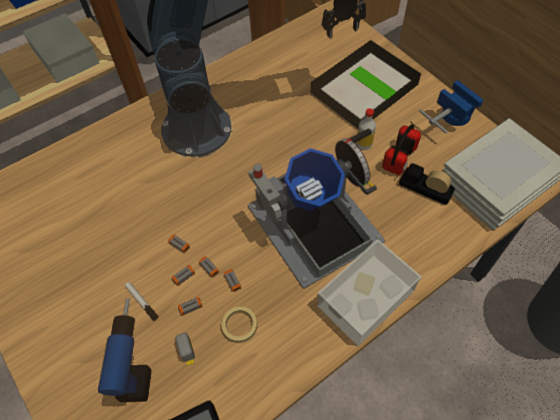

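View pics/side0.png

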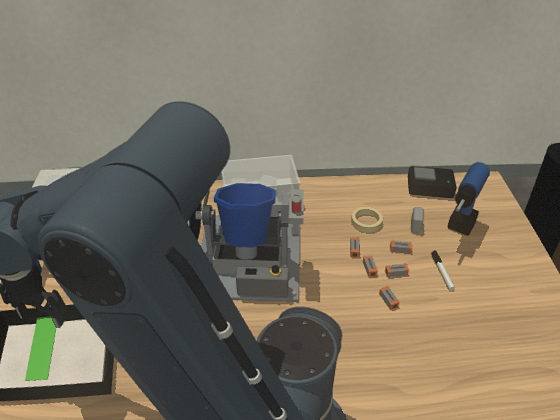

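The scene view shows five raw spacers at about (178,243), (183,275), (208,266), (232,280) and (190,305), the drum at (315,178), the pin at (257,172) and the wheel at (352,160). In the side view the pin is at (297,203).

```bash
cat > h.py <<'E'
from workcell import ctrl
import cv2,numpy as np
np.set_printoptions(precision=4,suppress=True)
def cam(n,obs=None):
    c=ctrl.get_calibration(n);f=210/np.tan(np.radians(c["fovy"]/2))
    K=np.array([[f,0,c["cx"]],[0,f,c["cy"]],[0,0,1]])
    if n=="wrist":
        T=np.eye(4);T[:3,:3]=obs["orientation"];T[:3,3]=obs["position"];P=T@c["tool_from_camera"]
    else:P=c["pose"]
    return K,c["dist_coeffs"],P
def rays(C,px):
    K,d,P=C;u=cv2.undistortPoints(np.array(px,float).reshape(-1,1,2),K,d).reshape(-1,2)
    D=np.c_[u,np.ones(len(u))]@P[:3,:3].T;return P[:3,3],D/np.linalg.norm(D,axis=1)[:,None]
def onz(C,px,z):
    o,D=rays(C,px);return o+D*((z-o[2])/D[:,2])[:,None]
def tri(*a):
    A=np.zeros((3,3));b=np.zeros(3);L=[]
    for C,p in a:
        o,D=rays(C,[p]);M=np.eye(3)-np.outer(D[0],D[0]);A+=M;b+=M@o;L.append((o,M))
    x=np.linalg.solve(A,b);return x,[np.linalg.norm(M@(x-o)) for o,M in L]
def proj(C,X):
    K,d,P=C;Q=np.linalg.inv(P);return cv2.projectPoints(np.array(X,float).reshape(-1,3),cv2.Rodrigues(Q[:3,:3])[0],Q[:3,3],K,d)[0].reshape(-1,2)
def mask(im,kind):
    h=cv2.cvtColor(im,cv2.COLOR_RGB2HSV).astype(int);H,S,V=h[...,0],h[...,1],h[...,2]
    if kind=="red":m=((H<6)|(H>172))&(S>140)&(V>70)
    if kind=="orange":m=(H>=5)&(H<=13)&(S>165)&(V>110)
    return m.astype(np.uint8)
def blobs(m,amin=6):
    n,l,s,c=cv2.connectedComponentsWithStats(m);return [(s[i,4],c[i].round(1)) for i in range(1,n) if s[i,4]>=amin]
def snap(n,name):
    o=ctrl.get_obs();im=ctrl.grab_frame(n);cv2.imwrite(f"pics/{name}.png",im[:,:,::-1]);return im,cam(n,o),o
E
python3 - <<'E'
from h import *
for n in("scene","side"):
    im=cv2.imread(f"pics/{n}0.png")[:,:,::-1].copy();C=cam(n)
    print(n,"red",blobs(mask(im,"red")));b=blobs(mask(im,"orange"),4)
    for a,c in b:
        X=onz(C,[c],.012)[0];print(n,"or",a,c,X[:2])
s=cv2.imread("pics/scene0.png")[130:290,230:400];cv2.imwrite("pics/sc.png",cv2.resize(s,None,fx=3.5,fy=3.5,interpolation=cv2.INTER_CUBIC))
E
```

```text
scene red [(np.int32(54), array([369.3, 112.3])), (np.int32(46), array([402.8, 129.6])), (np.int32(142), array([414.2, 136.4])), (np.int32(14), array([347.9, 140.3])), (np.int32(391), array([394.8, 161.3])), (np.int32(42), array([258. , 173.7]))]
scene or 7 [417. 130.] [0.4969 0.603 ]
scene or 5 [388.  149.2] [0.4973 0.4662]
scene or 17 [170.8 237.5] [ 0.3401 -0.3   ]
scene or 21 [185.  246.3] [ 0.3933 -0.2813]
scene or 17 [201.8 258.9] [ 0.4612 -0.2635]
scene or 20 [190.1 268. ] [ 0.4654 -0.3074]
scene or 24 [213.6 271.1] [ 0.517  -0.2572]
scene or 21 [227.6 271. ] [ 0.5422 -0.2239]
scene or 21 [174.4 279. ] [ 0.4676 -0.3628]
scene or 26 [235.7 286.5] [ 0.5982 -0.2327]
scene or 25 [198.4 300.4] [ 0.568  -0.3423]
scene or 22 [180.3 308.5] [ 0.5573 -0.3964]
side red [(np.int32(71), array([295.6, 206.8]))]
side or 10 [391.6 243.8] [ 0.5727 -0.3452]
side or 6 [410.  245.5] [ 0.5616 -0.4005]
side or 11 [354.1 250.6] [ 0.5511 -0.2253]
side or 4 [369.5 256. ] [ 0.5257 -0.2675]
side or 8 [406.1 267.1] [ 0.4736 -0.3669]
side or 12 [387.8 268.5] [ 0.4719 -0.3116]
side or 13 [372.5 270.4] [ 0.4676 -0.2655]
side or 14 [384.5 287.7] [ 0.4001 -0.287 ]
side or 16 [394.2 302.4] [ 0.3459 -0.3029]
```

View pics/sc.png

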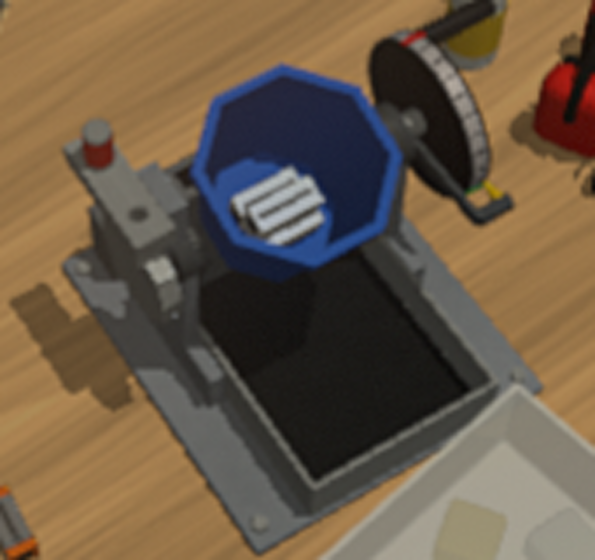

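The crop shows the pin standing in the park hole (scene pixel (257.7,167)), the lock hole at (269.4,191), base plate corners at (249,206), (304,288) and (384,241), and the pointer near (370.6,184). The green mark is close to the pointer.

```bash
cat > fit.py <<'E'
from h import *
from scipy.optimize import least_squares
def F(p,L):
    c,s=np.cos(p[2]),np.sin(p[2]);L=np.atleast_2d(np.array(L,float));return np.c_[p[0]+c*L[:,0]-s*L[:,1],p[1]+s*L[:,0]+c*L[:,1],L[:,2]]
E
python3 - <<'E'
from fit import *
C=cam("scene");S=cam("side")
cp=lambda a,b:(a/3.5+230-.36,b/3.5+130-.36)
px=[cp(66,265),cp(260,553),cp(540,387),cp(138,214),cp(97,130),cp(492,190)]
L=np.array([[-140,-150,8],[200,-150,8],[200,150,8],[0,-136,260],[-60,-136,300],[81,146,185]])/1e3
W=np.vstack([onz(C,[p],l[2])[0] for p,l in zip(px,L)])
r=least_squares(lambda p:(F(p,L)-W)[:,:2].ravel(),[.6,0,0])
print(r.x,(F(r.x,L)-W)[:,:2]*1e3)
print("pin tri",tri((C,(258,173.7)),(S,(295.6,206.8))))
print("side proj", proj(S,F(r.x,L)))
E
```

```text
[ 0.5402  0.0917 -0.1061] [[-3.6084 -1.7388]
 [ 1.4338 -3.5696]
 [ 6.8745  1.9754]
 [ 0.9357  1.3574]
 [ 0.8343  1.2255]
 [-6.47    0.7501]]
pin tri (array([ 0.4638, -0.0377,  0.2656]), [np.float64(6.143594578561561e-05), np.float64(6.143594578556466e-05)])
side proj [[297.8015 297.2425]
 [300.323  215.7367]
 [208.243  212.7618]
 [295.9085 193.1264]
 [295.5989 195.5862]
 [197.58   193.0865]]
```

Request:
jog_arm:
  series:
    - [0,0,-0.2,1]
    - [0,0,-0.2,1]
    - [0,0,-0.2,1]
    - [0,0,-0.1,1]
    - [0,0,0,1]
  jaw: 1

```text
clock: 0.65
position: [0.1489, 0.5302, 0.4104]
orientation: [[-0.515, 0.857, 0.002], [0.857, 0.515, 0.006], [0.004, 0.005, -1.0]]
force: [-1.0, -0.4, -0.2]
opening: 0.0855
finger_force: 0.0
```

Request:
jog_arm:
  series:
    - [0,0,0,1]
    - [0,0,0,1]
    - [0,0,0,1]
    - [0,0,0,1]
    - [0,0,0,0.35]

```text
clock: 1.15
position: [0.1486, 0.5294, 0.406]
orientation: [[0.111, 0.994, -0.0], [0.994, -0.111, -0.0], [-0.001, -0.0, -1.0]]
force: [0.4, 1.0, 0.0]
opening: 0.0857
finger_force: 0.0
```

```bash
cat >> fit.py <<'E'
def go(target,yang=None):
    """print units left: tool shift (units of .25) and spin (.15) to put TCP at target, tool y at world angle yang"""
    o=ctrl.get_obs();R=o["orientation"];d=np.array(target)-o["position"];t=R.T@d/.25
    s=""
    if yang is not None:
        e=np.arctan2(R[1,1],R[0,1])-yang;e=(e+np.pi/2)%np.pi-np.pi/2;s=f"spin {e/.15:.3f}"
    print("t",round(o["clock"],2),"pos",o["position"],"shift units",t.round(3),s,"q",o["q"].round(2),"F",o["force"].round(1))
E
python3 - <<'E'
from fit import *
p=[.5402,.0917,-.1061]
C=cam("scene")
print("glue top?",onz(C,[(369.3,110)],.17),"ear",onz(C,[(403,125),(394.8,161.3)],.07))
go([.5155,.3035,.40],p[2])
E
```

```text
glue top? [[0.4206 0.4244 0.17  ]] ear [[0.4804 0.5384 0.07  ]
 [0.575  0.4123 0.07  ]]
t 1.15 pos [0.1486 0.5294 0.406 ] shift units [-0.736  1.559  0.024] spin -0.033 q [1.21 0.23 1.39 0.   1.52 1.32] F [0.4 1.  0. ]
```

Request:
jog_arm:
  series:
    - [-0.074,0.156,0,0]
    - [-0.074,0.156,0,0]
    - [-0.074,0.156,0,0]
    - [-0.074,0.156,0,0]
    - [-0.074,0.156,0,0]

```text
clock: 1.65
position: [0.3341, 0.4158, 0.4062]
orientation: [[0.105, 0.994, -0.0], [0.994, -0.105, -0.0], [-0.0, -0.0, -1.0]]
force: [0.1, 0.6, -1.0]
opening: 0.0851
finger_force: 0.0
```

Request:
jog_arm:
  series:
    - [-0.074,0.156,0,0]
    - [-0.074,0.156,0,0]
    - [-0.074,0.156,0,0]
    - [-0.074,0.156,0,0]
    - [0,0,0,0]

```text
clock: 2.15
position: [0.4834, 0.3242, 0.4051]
orientation: [[0.109, 0.994, -0.001], [0.994, -0.109, -0.002], [-0.002, -0.001, -1.0]]
force: [-0.1, -0.2, 0.6]
opening: 0.0853
finger_force: 0.0
```

Run:
```python
from fit import *
im,C,o=snap("wrist","w1");print(o["position"])
p=[.5402,.0917,-.1061]
for th in(0,.1,.2,.3,.4):
    a=1.15-th;e=[[-.06*np.sin(a),y,.185+.06*np.cos(a)] for y in(.156,.208,.236)];print(th,F(p,e)[1],proj(C,F(p,e)).round(0).tolist())
print(proj(C,F(p,[[.081,.146,.185],[0,-.136,.26],[-.06,-.136,.3]])))
go([.5155,.3035,.40],p[2])
cv2.imwrite("pics/w1b.png",cv2.resize(im[:,:,::-1],None,fx=1.4,fy=1.4))
```

```text
[0.4834 0.3242 0.4051]
0 [0.5078 0.3043 0.2095] [[301.0, 242.0], [302.0, 198.0], [303.0, 172.0]]
0.1 [0.5105 0.304  0.2149] [[304.0, 244.0], [305.0, 199.0], [306.0, 173.0]]
0.2 [0.5137 0.3037 0.2199] [[307.0, 246.0], [309.0, 200.0], [309.0, 174.0]]
0.3 [0.5174 0.3033 0.2246] [[311.0, 248.0], [313.0, 202.0], [313.0, 175.0]]
0.4 [0.5216 0.3029 0.2289] [[316.0, 249.0], [317.0, 203.0], [318.0, 176.0]]
[[411.8081 241.072 ]
 [342.6182 469.3721]
 [297.0709 506.0149]]
t 2.2 pos [0.4817 0.3256 0.4054] shift units [-0.073  0.144  0.021] spin -0.017 q [ 0.51  0.3   1.3  -0.    1.54  0.62] F [ 0.4 -0.7  0.6]
```

View pics/w1b.png

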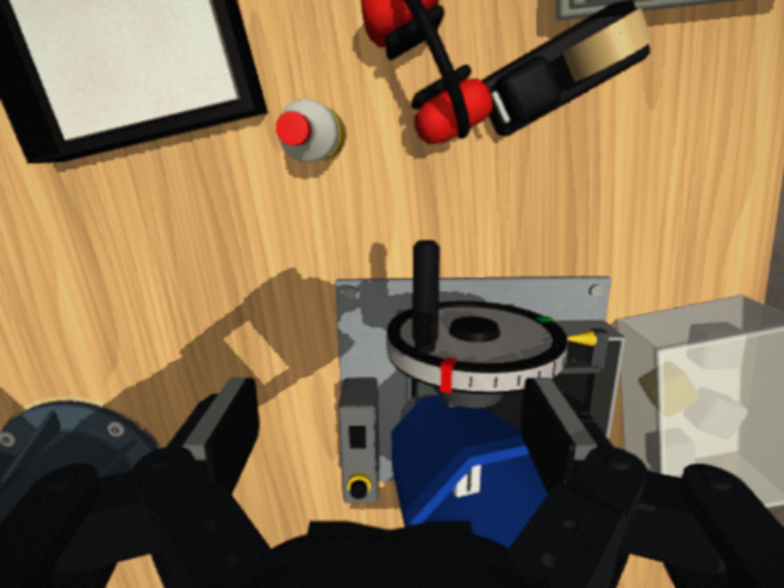

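The wrist view shows the crank bar from (303,246) to (304,175), the pointer tip at (407,241), the red mark at (319,268) on the near rim, and plate corners at (241,200) and (436,198) (unscaled). The glue and ear defenders are well clear of the crank.

Run:
```python
from fit import *
C=cam("scene");cp=lambda a,b:(a/3.5+230-.36,b/3.5+130-.36)
o=dict(orientation=ctrl.get_obs()["orientation"],position=np.array([.4834,.3242,.4051]))
W=cam("wrist",o)
pxs=[cp(66,265),cp(260,553),cp(540,387),cp(138,214),cp(97,130)]
Ls=np.array([[-140,-150,8],[200,-150,8],[200,150,8],[0,-136,260],[-60,-136,300]])/1e3
pxw=[(240.7,200),(436,198),(407.5,241.5)];Lw=np.array([[-140,150,8],[200,150,8],[81,146,185]])/1e3
f=lambda p:np.r_[(proj(C,F(p,Ls))-pxs).ravel(),(proj(W,F(p,Lw))-pxw).ravel()]
r=least_squares(f,[.54,.09,-.1]);print(r.x,r.fun.reshape(-1,2))
p=r.x
for th in(.1,.2,.3):
    a=1.15-th;e=[[-.06*np.sin(a),y,.185+.06*np.cos(a)] for y in(.16,.208,.248)];print(th,F(p,e)[1],proj(W,F(p,e)).round(0).tolist())
```

```text
[ 0.5362  0.0909 -0.0932] [[-2.1738 -0.4817]
 [-0.5953  0.3036]
 [ 1.2356 -0.3986]
 [-0.1511 -0.3791]
 [-0.4572 -0.2471]
 [-0.0821  0.0942]
 [ 1.6333 -0.6958]
 [-0.3719 -0.0246]]
0.1 [0.5038 0.3029 0.2149] [[299.0, 242.0], [299.0, 201.0], [299.0, 163.0]]
0.2 [0.507  0.3026 0.2199] [[302.0, 244.0], [302.0, 202.0], [303.0, 164.0]]
0.3 [0.5107 0.3022 0.2246] [[306.0, 246.0], [306.0, 203.0], [307.0, 165.0]]
```

Run:
```python
from fit import *
go([.508,.3025,.203],-.0932)
```

```text
t 2.2 pos [0.4817 0.3256 0.4054] shift units [-0.079  0.116  0.809] spin -0.103 q [ 0.51  0.3   1.3  -0.    1.54  0.62] F [ 0.4 -0.7  0.6]
```

Request:
jog_arm:
  series:
    - [-0.079,0.116,0,-0.1]
    - [0,0,0.19,0]
    - [0,0,0.19,0]
    - [0,0,0,0]

```text
clock: 2.6
position: [0.5041, 0.3037, 0.3056]
orientation: [[0.09, 0.996, -0.01], [0.996, -0.09, -0.005], [-0.005, -0.009, -1.0]]
force: [0.0, 0.9, -0.2]
opening: 0.0855
finger_force: 0.0
```

Run:
```python
from fit import *
im,C,o=snap("wrist","w2")
go([.508,.3025,.203],-.0932)
p=[.5362,.0909,-.0932]
for th in(.1,.2,.3):
    a=1.15-th;e=[[-.06*np.sin(a),y,.185+.06*np.cos(a)] for y in(.16,.208,.238)];print(th,F(p,e)[1],proj(C,F(p,e)).round(0).tolist())
```

```text
t 2.65 pos [0.5055 0.3045 0.3099] shift units [-0.006  0.012  0.427] spin 0.023 q [0.46 0.36 1.44 0.   1.35 0.55] F [-0.8  0.1  2.1]
0.1 [0.5037 0.3028 0.2149] [[278.0, 271.0], [278.0, 214.0], [278.0, 175.0]]
0.2 [0.507  0.3025 0.2199] [[282.0, 274.0], [283.0, 217.0], [283.0, 177.0]]
0.3 [0.5107 0.3022 0.2246] [[287.0, 277.0], [288.0, 219.0], [288.0, 178.0]]
```

View pics/w2.png

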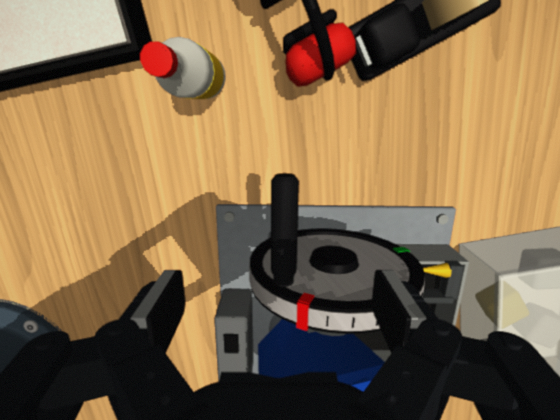

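The crank bar lies at u≈285, v 177..277, so the drum stands at about 0.24, as predicted. I'll go down and grip.

Request:
jog_arm:
  series:
    - [0,0.01,0.15,0]
    - [0,0,0.15,0]
    - [0,0,0.125,0]
    - [0,0,0,0]

```text
clock: 3.05
position: [0.5087, 0.3044, 0.2043]
orientation: [[0.09, 0.996, -0.003], [0.996, -0.09, -0.001], [-0.001, -0.003, -1.0]]
force: [-0.3, -0.3, 0.1]
opening: 0.0849
finger_force: 0.0
```

Request:
jog_arm:
  series:
    - [0,0,0,0]
    - [0,0,0,0]
    - [0,0,0,0]
    - [0,0,0,0]
    - [0,0,0,0]
  jaw: -1
  squeeze: 40

```text
clock: 3.55
position: [0.5084, 0.3044, 0.2059]
orientation: [[0.091, 0.996, -0.002], [0.996, -0.091, 0.001], [0.0, -0.002, -1.0]]
force: [-9.2, -1.3, 9.3]
opening: 0.0188
finger_force: 38.7
```

Request:
jog_arm:
  series:
    - [0,0,0,0]
    - [0,0,0,0]

```text
clock: 3.75
position: [0.5084, 0.3044, 0.2059]
orientation: [[0.09, 0.996, -0.002], [0.996, -0.09, 0.0], [0.0, -0.002, -1.0]]
force: [-9.3, 1.6, 7.0]
opening: 0.0186
finger_force: 38.8
```

Request:
jog_arm:
  series:
    - [0,0.0236,-0.0263,0]
    - [0,0.0272,-0.0225,0]
    - [0,0.0302,-0.0183,0]
    - [0,0.0326,-0.0137,0]
    - [0,0.0342,-0.0087,0]
  squeeze: 60

```text
clock: 4.25
position: [0.5438, 0.3009, 0.2258]
orientation: [[0.09, 0.996, -0.007], [0.996, -0.09, -0.001], [-0.002, -0.007, -1.0]]
force: [-9.8, 3.6, -11.3]
opening: 0.0185
finger_force: 58.8
```

```bash
cat >> fit.py <<'E'
P=np.array([.5362,.0909,-.0932])
def fr(X):
    d=np.array(X)-[P[0],P[1],0];c,s=np.cos(P[2]),np.sin(P[2]);return np.array([c*d[0]+s*d[1],-s*d[0]+c*d[1],d[2]])
E
python3 - <<'E'
from fit import *
o=ctrl.get_obs();q=fr(o["position"]);print(q,"th from x,z",1.15+np.arctan2(q[0],q[2]+.019-.185),np.hypot(q[0],q[2]+.019-.185),o["force"],o["opening"])
E
```

```text
[-0.012   0.2098  0.2258] th from x,z 0.9526810982670487 0.060974812126616665 [ -9.7818   3.6141 -11.2628] 0.018504411810159736
```

Request:
jog_arm:
  series:
    - [0,0.0352,0.0,0]
    - [0,0.0353,0.003,0]
    - [0,0.0347,0.0068,0]
    - [0,0.0333,0.0118,0]
    - [0,0.0312,0.0165,0]

```text
clock: 4.75
position: [0.5856, 0.2968, 0.2165]
orientation: [[0.09, 0.996, -0.009], [0.996, -0.09, -0.002], [-0.002, -0.009, -1.0]]
force: [-20.1, -0.5, -2.6]
opening: 0.0183
finger_force: 59.8
```

Request:
jog_arm:
  series:
    - [0,0.0284,0.021,0]
    - [0,0.0251,0.0249,0]
    - [0,0.0212,0.0283,0]
    - [0,0.0168,0.0311,0]
    - [0,0,0,0]

```text
clock: 5.25
position: [0.6081, 0.2945, 0.189]
orientation: [[0.09, 0.996, -0.01], [0.996, -0.09, -0.002], [-0.003, -0.009, -1.0]]
force: [-12.4, 0.3, -10.1]
opening: 0.0184
finger_force: 59.1
```

Run:
```python
from fit import *
im,C,o=snap("wrist","w3");im2,C2,_=snap("scene","s3");q=fr(o["position"]);print(q,"th from x,z",1.15+np.arctan2(q[0],q[2]+.019-.185),np.hypot(q[0],q[2]+.019-.185),o["force"],o["opening"])
a=cv2.resize(im2[120:290,230:400],(400,400));b=cv2.resize(im[100:380,140:480],(400,400));cv2.imwrite("pics/c3.png",np.hstack([a,b])[:,:,::-1])
```

```text
[0.0527 0.2094 0.189 ] th from x,z 2.3084305360589594 0.057482028077989945 [-12.4274   0.2883 -10.1289] 0.018385764805567428
```

View pics/c3.png

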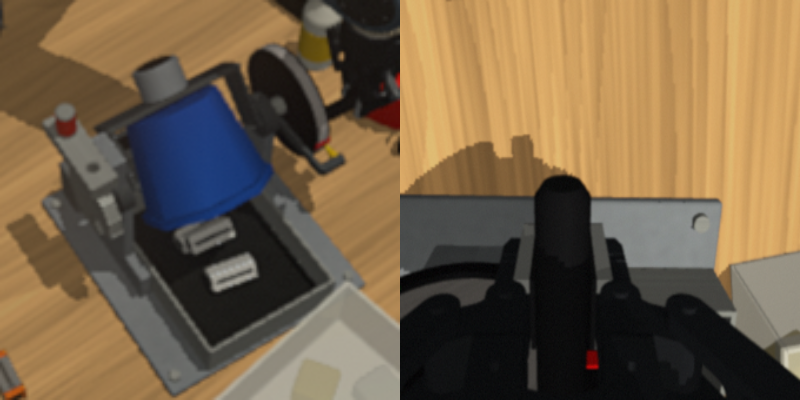

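The red mark is beside the pointer at crop (320,147), and two bright spacers lie in the tray at (205,235) and (232,272). The third isn't visible, so I'll let things settle and look again from the side.

Request:
jog_arm:
  series:
    - [0,0,0,0]
    - [0,0,0,0]
    - [0,0,0,0]
    - [0,0,0,0]
    - [0,0,0,0]

```text
clock: 5.85
position: [0.6081, 0.2945, 0.189]
orientation: [[0.09, 0.996, -0.009], [0.996, -0.09, -0.002], [-0.003, -0.009, -1.0]]
force: [-11.8, 0.6, -8.7]
opening: 0.0185
finger_force: 59.2
```

Run:
```python
from fit import *
im,C,o=snap("side","d4");im2,C2,_=snap("scene","s4")
for n,I,c in(("scene",im2,C2),("side",im,C)):
    g=cv2.cvtColor(I,cv2.COLOR_RGB2HSV);m=((g[...,1]<50)&(g[...,2]>150)).astype(np.uint8)
    z=np.zeros_like(m);poly=proj(c,F(P,[[-.12,-.09,.02],[.16,-.09,.02],[.16,.09,.02],[-.12,.09,.02]])).astype(np.int32);cv2.fillPoly(z,[poly],1);print(n,poly.tolist(),blobs(m*z,4))
a=cv2.resize(im2[160:280,250:390],(400,343));b=cv2.resize(im[160:310,190:320],(400,343));cv2.imwrite("pics/c4.png",np.hstack([a,b])[:,:,::-1])
```

```text
scene [[265, 198], [313, 265], [362, 237], [312, 174]] [(np.int32(250), array([328.2, 235.7]))]
side [[277, 288], [280, 221], [224, 219], [212, 286]] []
```

View pics/c4.png

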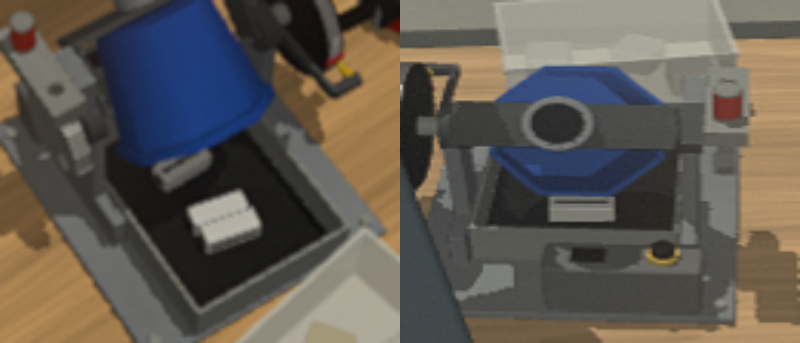

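Two adjacent spacers are now in the tray at left crop (225,220), with a third under the drum mouth at (183,170), so all three are out and red is at the pointer. Next I'll compute the arc back.

Run:
```python
import numpy as np
a=np.linspace(1.177,-1.15,16+1);x=.06*np.sin(a)/.25;z=-.06*np.cos(a)/.25
for i,r in enumerate(np.c_[np.diff(x),np.diff(z)].round(4)):print(i+1,r.tolist())
```

```text
1 [-0.0157, -0.0311]
2 [-0.02, -0.0285]
3 [-0.024, -0.0253]
4 [-0.0274, -0.0216]
5 [-0.0302, -0.0174]
6 [-0.0324, -0.0128]
7 [-0.0339, -0.008]
8 [-0.0347, -0.003]
9 [-0.0348, 0.0021]
10 [-0.0341, 0.0071]
11 [-0.0328, 0.012]
12 [-0.0307, 0.0166]
13 [-0.028, 0.0209]
14 [-0.0246, 0.0247]
15 [-0.0208, 0.028]
16 [-0.0165, 0.0307]
```

Request:
jog_arm:
  series:
    - [0,-0.0157,-0.0311,0]
    - [0,-0.02,-0.0285,0]
    - [0,-0.024,-0.0253,0]
    - [0,-0.0274,-0.0216,0]
    - [0,-0.0302,-0.0174,0]

```text
clock: 6.45
position: [0.5801, 0.2973, 0.2202]
orientation: [[0.09, 0.996, -0.005], [0.996, -0.09, -0.002], [-0.002, -0.005, -1.0]]
force: [-3.3, 3.4, -26.3]
opening: 0.0184
finger_force: 59.1
```

Request:
jog_arm:
  series:
    - [0,-0.0324,-0.0128,0]
    - [0,-0.0339,-0.008,0]
    - [0,-0.0347,-0.003,0]
    - [0,-0.0348,0.0021,0]
    - [0,-0.0341,0.0071,0]

```text
clock: 6.95
position: [0.5408, 0.3012, 0.2257]
orientation: [[0.09, 0.996, 0.004], [0.996, -0.09, 0.0], [0.001, 0.004, -1.0]]
force: [14.5, 2.3, -22.7]
opening: 0.0181
finger_force: 59.9
```

Request:
jog_arm:
  series:
    - [0,-0.0328,0.012,0]
    - [0,-0.0307,0.0166,0]
    - [0,-0.028,0.0209,0]
    - [0,-0.0246,0.0247,0]
    - [0,0,0,0]

```text
clock: 7.45
position: [0.5123, 0.3041, 0.2104]
orientation: [[0.09, 0.996, 0.006], [0.996, -0.09, 0.002], [0.002, 0.006, -1.0]]
force: [1.1, -1.6, 0.4]
opening: 0.018
finger_force: 62.5
```

Run:
```python
from fit import *
o=ctrl.get_obs();q=fr(o["position"]);print(q,"th",1.15+np.arctan2(q[0]+.0027,q[2]-.166),np.hypot(q[0]+.0027,q[2]-.166),o["force"],o["opening"])
```

```text
[-0.0436  0.21    0.2104] th 0.4047442682098551 0.0603550937811503 [ 1.0656 -1.6448  0.4042] 0.018045055815851724
```

Request:
jog_arm:
  series:
    - [0,-0.0222,0.0234,0]
    - [0,-0.0188,0.0262,0]
    - [0,-0.0153,0.0287,0]
    - [0,0,0,0]
    - [0,0,0,0]

```text
clock: 7.95
position: [0.4979, 0.3055, 0.1899]
orientation: [[0.09, 0.996, 0.004], [0.996, -0.09, 0.001], [0.002, 0.003, -1.0]]
force: [0.6, -0.7, 5.5]
opening: 0.018
finger_force: 62.8
```

Run:
```python
from fit import *
o=ctrl.get_obs();q=fr(o["position"]);print(q,"th",1.15+np.arctan2(q[0]+.0027,q[2]-.166),np.hypot(q[0]+.0027,q[2]-.166),o["force"],o["opening"])
im,C,o=snap("wrist","w5");im2,C2,_=snap("scene","s5")
a=cv2.resize(im2[140:280,250:390],(400,400),interpolation=cv2.INTER_CUBIC);b=cv2.resize(im2[160:210,340:390],(400,400),interpolation=cv2.INTER_CUBIC);cv2.imwrite("pics/c5.png",np.hstack([a,b])[:,:,::-1])
```

```text
[-0.0581  0.2101  0.1899] th -0.014111968209429504 0.06033656592716468 [ 0.5631 -0.6641  5.5286] 0.017950314805694464
```

View pics/c5.png

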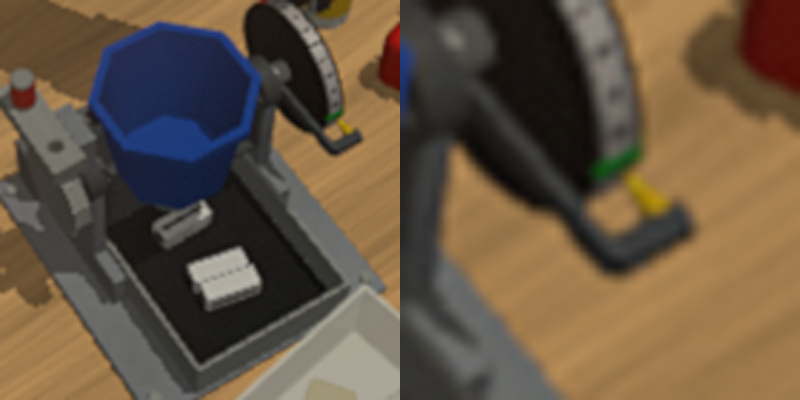

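The drum is empty, three spacers lie in the tray, and the green mark at right crop (616,162) is just beside the pointer tip at (628,180). I'll check the angle from these pixels.

Run:
```python
from fit import *
C=cam("scene");print("tip",proj(C,F(P,[[.081,.146,.185]])))
for th in(-.1,-.05,0,.05,.1):print(th,proj(C,F(P,[[.075*np.cos(th),y,.185-.075*np.sin(th)] for y in(.136,.146,.156)])).round(1).tolist())
im=cv2.imread("pics/s5.png")[:,:,::-1].copy();g=cv2.cvtColor(im,cv2.COLOR_RGB2HSV)
m=((g[...,0]>45)&(g[...,0]<85)&(g[...,1]>90)).astype(np.uint8)[160:210,340:390];y=((g[...,0]>20)&(g[...,0]<32)&(g[...,1]>170)).astype(np.uint8)[160:210,340:390]
print(blobs(m,3),blobs(y,3))
for M in(m,y):
    r,c=np.nonzero(M);print(list(zip(c+340,r+160)))
```

```text
tip [[367.6894 180.9719]]
-0.1 [[363.9, 179.5], [366.7, 178.0], [369.5, 176.5]]
-0.05 [[363.8, 180.3], [366.6, 178.8], [369.4, 177.3]]
0 [[363.7, 181.1], [366.5, 179.5], [369.2, 178.0]]
0.05 [[363.5, 181.8], [366.3, 180.2], [369.1, 178.7]]
0.1 [[363.3, 182.4], [366.1, 180.9], [368.9, 179.4]]
[(np.int32(14), array([26.1, 20.1]))] [(np.int32(17), array([30.4, 24. ]))]
[(np.int64(369), np.int64(178)), (np.int64(367), np.int64(179)), (np.int64(368), np.int64(179)), (np.int64(369), np.int64(179)), (np.int64(364), np.int64(180)), (np.int64(365), np.int64(180)), (np.int64(366), np.int64(180)), (np.int64(367), np.int64(180)), (np.int64(368), np.int64(180)), (np.int64(363), np.int64(181)), (np.int64(364), np.int64(181)), (np.int64(365), np.int64(181)), (np.int64(366), np.int64(181)), (np.int64(364), np.int64(182))]
[(np.int64(368), np.int64(181)), (np.int64(368), np.int64(182)), (np.int64(369), np.int64(182)), (np.int64(369), np.int64(183)), (np.int64(370), np.int64(183)), (np.int64(371), np.int64(183)), (np.int64(369), np.int64(184)), (np.int64(370), np.int64(184)), (np.int64(371), np.int64(184)), (np.int64(372), np.int64(184)), (np.int64(370), np.int64(185)), (np.int64(371), np.int64(185)), (np.int64(372), np.int64(185)), (np.int64(373), np.int64(185)), (np.int64(370), np.int64(186)), (np.int64(371), np.int64(186)), (np.int64(372), np.int64(186))]
```

Request:
jog_arm:
  series:
    - [0,0,0,0]
    - [0,0,0,0]
    - [0,0,0,0]
    - [0,0,0,0]
    - [0,0,0,0]
  jaw: 1

```text
clock: 8.55
position: [0.4968, 0.3052, 0.188]
orientation: [[0.09, 0.996, -0.0], [0.996, -0.09, -0.0], [-0.0, -0.0, -1.0]]
force: [0.3, -0.6, -1.2]
opening: 0.0854
finger_force: 0.0
```

Request:
jog_arm:
  series:
    - [0,0,-0.1,0]
    - [0,0,-0.2,0]
    - [0,0,-0.2,0]
    - [0,0,-0.2,0]
    - [0,0,-0.2,0]

```text
clock: 9.05
position: [0.4964, 0.305, 0.4153]
orientation: [[0.09, 0.996, 0.0], [0.996, -0.09, 0.0], [0.0, 0.0, -1.0]]
force: [0.8, 0.6, -0.3]
opening: 0.0853
finger_force: 0.0
```

Run:
```python
from fit import *
t=F(P,[[-.06,-.136,.40],[0,-.136,.26]]);print(t)
go([*t[0][:2],.42],P[2])
```

```text
[[ 0.4638 -0.0389  0.4   ]
 [ 0.5235 -0.0445  0.26  ]]
t 9.05 pos [0.4964 0.305  0.4153] shift units [-1.382 -0.006 -0.019] spin 0.018 q [0.47 0.3  1.28 0.   1.56 0.56] F [ 0.8  0.6 -0.3]
```

Request:
jog_arm:
  series:
    - [-0.198,0,0,0]
    - [-0.198,0,0,0]
    - [-0.198,0,0,0]
    - [-0.198,0,0,0]
    - [-0.198,0,0,0]

```text
clock: 9.55
position: [0.4738, 0.057, 0.4131]
orientation: [[0.09, 0.996, 0.0], [0.996, -0.09, -0.0], [0.0, 0.0, -1.0]]
force: [1.4, 0.3, -0.2]
opening: 0.085
finger_force: 0.0
```

Request:
jog_arm:
  series:
    - [-0.198,0,0,0]
    - [-0.198,0,0,0]
    - [0,0,0,0]
    - [0,0,0,0]

```text
clock: 9.95
position: [0.4654, -0.0406, 0.4131]
orientation: [[0.093, 0.996, 0.0], [0.996, -0.093, 0.0], [0.0, 0.0, -1.0]]
force: [-0.6, -0.6, -0.1]
opening: 0.0853
finger_force: 0.0
```

Run:
```python
from fit import *
im,C,o=snap("wrist","w6");t=F(P,[[-.06,-.136,.30],[0,-.136,.26],[-.06,-.136,.26]]);print(proj(C,t),blobs(mask(im,"red")))
go([*t[0][:2],.42],P[2])
c=proj(C,t)[1].astype(int);cv2.imwrite("pics/w6b.png",cv2.resize(im[100:340,150:430,::-1],None,fx=2.5,fy=2.5,interpolation=cv2.INTER_CUBIC))
```

```text
[[275.4357 203.4805]
 [339.7142 191.2337]
 [275.7402 191.1921]] [(np.int32(190), array([271.2, 185.5]))]
t 10.0 pos [ 0.4655 -0.0396  0.4131] shift units [ 0.002 -0.007 -0.028] spin 0.015 q [-0.18  0.06  1.57  0.    1.51 -0.09] F [-0.6  0.7 -0.6]
```

View pics/w6b.png

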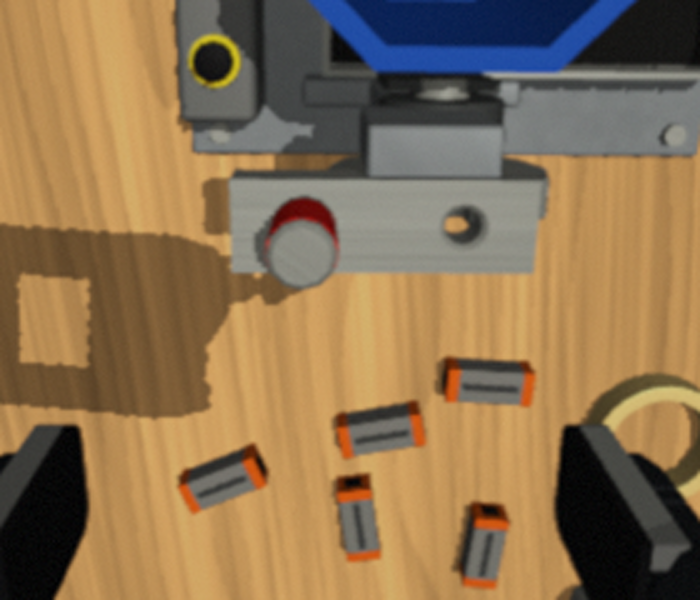

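The pin's top is at unscaled (271.0,201.3) and the lock hole at (335.8,189.3). Daylight shows through the hole, so the notch is under it. The five spacers are visible as well.

Run:
```python
from fit import *
C=cam("wrist",ctrl.get_obs())
a=onz(C,[(271,201.3)],.30)[0];b=onz(C,[(335.8,189.3)],.26)[0]
print(a,b,"sep",np.hypot(*(a-b)[:2]),"ang",np.arctan2(*(b-a)[1::-1]))
go([a[0],a[1],.267],P[2])
```

```text
[ 0.4605 -0.0358  0.3   ] [ 0.5201 -0.0412  0.26  ] sep 0.05984121609309093 ang -0.09121649333068602
t 10.0 pos [ 0.4655 -0.0396  0.4131] shift units [ 0.013 -0.022  0.584] spin 0.015 q [-0.18  0.06  1.57  0.    1.51 -0.09] F [-0.6  0.7 -0.6]
```

Request:
jog_arm:
  series:
    - [0.013,-0.022,0.19,0]
    - [0,0,0.19,0]
    - [0,0,0.15,0]
    - [0,0,0.05,0]
    - [0,0,0,0]

```text
clock: 10.5
position: [0.4602, -0.0351, 0.2674]
orientation: [[0.089, 0.996, -0.002], [0.996, -0.089, 0.001], [0.0, -0.002, -1.0]]
force: [0.5, 0.5, 0.8]
opening: 0.0853
finger_force: 0.0
```

Request:
jog_arm:
  series:
    - [0,0,0,0]
    - [0,0,0,0]
    - [0,0,0,0]
    - [0,0,0,0]
    - [0,0,0,0]
  jaw: -1
  squeeze: 40

```text
clock: 11.0
position: [0.4605, -0.0362, 0.2688]
orientation: [[0.091, 0.996, 0.001], [0.996, -0.091, -0.0], [-0.0, 0.001, -1.0]]
force: [-2.3, 1.6, 5.8]
opening: 0.0227
finger_force: 38.9
```

Request:
jog_arm:
  series:
    - [0,0,0,0]
    - [0,0,0,0]

```text
clock: 11.2
position: [0.4605, -0.0362, 0.2688]
orientation: [[0.09, 0.996, 0.001], [0.996, -0.09, -0.0], [-0.0, 0.001, -1.0]]
force: [-1.8, 0.8, 5.0]
opening: 0.0227
finger_force: 38.9
```

Request:
jog_arm:
  series:
    - [0,0,-0.06,0]
    - [0,0,-0.1,0]
    - [0,0,-0.1,0]
    - [0,0,0,0]
    - [0,0,0,0]

```text
clock: 11.7
position: [0.4603, -0.0362, 0.333]
orientation: [[0.09, 0.996, 0.001], [0.996, -0.09, -0.0], [-0.0, 0.001, -1.0]]
force: [0.4, -0.0, -1.1]
opening: 0.0229
finger_force: 39.3
```

Request:
jog_arm:
  series:
    - [0,0.08,0,0]
    - [0,0.08,0,0]
    - [0,0.08,0,0]
    - [0,0,0,0]
    - [0,0,0,0]

```text
clock: 12.2
position: [0.5196, -0.0415, 0.3318]
orientation: [[0.09, 0.996, -0.002], [0.996, -0.09, 0.0], [0.0, -0.002, -1.0]]
force: [-0.5, -0.5, -0.6]
opening: 0.023
finger_force: 39.4
```

Run:
```python
from fit import *
im,C,o=snap("wrist","w7")
go([.4605+.0597,-.0362-.0054,.3288],-.0912)
cv2.imwrite("pics/w7b.png",cv2.resize(im[100:400,150:430,::-1],None,fx=2,fy=2,interpolation=cv2.INTER_CUBIC))
```

```text
t 12.25 pos [ 0.5194 -0.0415  0.3322] shift units [-0.     0.003  0.014] spin 0.004 q [-0.17  0.21  1.59 -0.    1.35 -0.08] F [ 0.  -0.2 -0.7]
```

View pics/w7b.png

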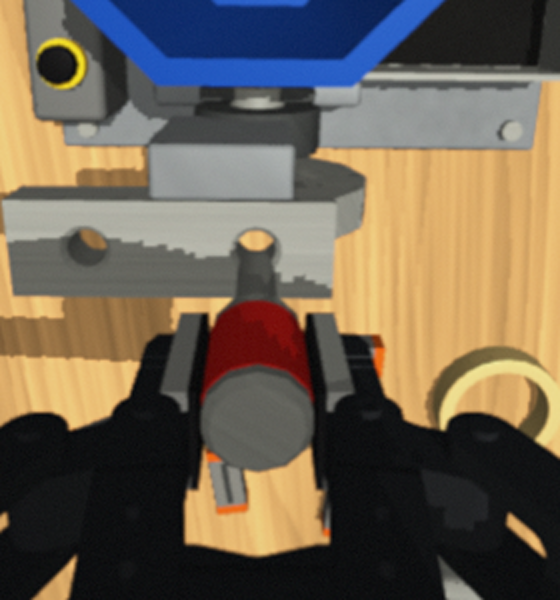

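The pin is held upright, with its shank (u≈257) in line with the lock hole (u≈256) and the hole open below.

Request:
jog_arm:
  series:
    - [0,0.003,0.04,0]
    - [0,0,0.04,0]
    - [0,0,0.03,0]
    - [0,0,0.03,0]
    - [0,0,0,0]

```text
clock: 12.75
position: [0.5203, -0.0416, 0.2968]
orientation: [[0.09, 0.996, -0.002], [0.996, -0.09, 0.0], [0.0, -0.002, -1.0]]
force: [-0.6, -0.5, -0.5]
opening: 0.0229
finger_force: 39.3
```

Request:
jog_arm:
  series:
    - [0,0,0.03,0]
    - [0,0,0.03,0]
    - [0,0,0.03,0]
    - [0,0,0.024,0]
    - [0,0,0,0]

```text
clock: 13.25
position: [0.52, -0.0417, 0.2687]
orientation: [[0.09, 0.996, -0.002], [0.996, -0.09, 0.0], [-0.0, -0.002, -1.0]]
force: [-4.7, -2.0, -2.8]
opening: 0.0227
finger_force: 39.4
```

Request:
jog_arm:
  series:
    - [0,0,0.004,0]
    - [0,0,0,0]
    - [0,0,0,0]
    - [0,0,0,0]
    - [0,0,0,0]
  jaw: 1

```text
clock: 13.75
position: [0.521, -0.0416, 0.2687]
orientation: [[0.09, 0.996, 0.0], [0.996, -0.09, -0.0], [0.0, 0.0, -1.0]]
force: [-0.5, -0.2, -0.2]
opening: 0.0851
finger_force: 0.0
```

Request:
jog_arm:
  series:
    - [0,0,-0.06,0]
    - [0,0,-0.15,0]
    - [0,0,-0.2,0]
    - [0,0,-0.19,0]
    - [-0.1,0,0,0]

```text
clock: 14.25
position: [0.5201, -0.0655, 0.4253]
orientation: [[0.088, 0.996, 0.011], [0.996, -0.088, -0.002], [-0.001, 0.011, -1.0]]
force: [0.2, -0.3, -0.5]
opening: 0.0856
finger_force: 0.0
```

Request:
jog_arm:
  series:
    - [-0.19,0,0,0]
    - [-0.19,0,0,0]
    - [-0.15,0,0,0]
    - [0,0,0,0]
    - [0,0,0,0]

```text
clock: 14.75
position: [0.5065, -0.1989, 0.4184]
orientation: [[0.092, 0.996, -0.0], [0.996, -0.092, 0.0], [0.0, -0.0, -1.0]]
force: [-0.3, -0.2, -0.4]
opening: 0.0852
finger_force: 0.0
```

```bash
cat > spc.py <<'E'
from fit import *
def spacers(im,C):
    b=[(a,c,onz(C,[c],.014)[0]) for a,c in blobs(mask(im,"orange"),15)]
    b=[x for x in b if fr(x[2])[1]<-.15]
    out=[];n=len(b)
    for i in range(n):
        for j in range(i+1,n):
            d=b[j][2]-b[i][2];L=np.hypot(d[0],d[1])
            if .045<L<.066:
                m=(b[i][2]+b[j][2])/2;u,v=proj(C,[m])[0].round().astype(int)
                if 0<=u<560 and 0<=v<420:
                    p=im[v-1:v+2,u-1:u+2].mean((0,1));print("pair",m[:2].round(4),"L",round(L,4),"ang",round(np.arctan2(d[1],d[0]),3),"mid rgb",p.round(0),"px",(u,v))
    return b
E
python3 - <<'E'
from spc import *
im,C,o=snap("wrist","w8");print(o["position"],blobs(mask(im,"red"),30))
b=spacers(im,C)
for x in b:print(x[0],x[1],x[2][:2])
im2,C2,_=snap("scene","s8");a=cv2.resize(im2[140:260,230:350],(400,400),interpolation=cv2.INTER_CUBIC);cv2.imwrite("pics/c8.png",np.hstack([a,cv2.resize(im,(400,400))])[:,:,::-1])
E
```

```text
[ 0.5065 -0.1989  0.4184] []
pair [ 0.5716 -0.2307] L 0.056 ang -0.14 mid rgb [72. 70. 67.] px (np.int64(318), np.int64(169))
pair [ 0.4891 -0.2623] L 0.0566 ang -3.052 mid rgb [64. 64. 60.] px (np.int64(271), np.int64(192))
pair [ 0.4579 -0.2887] L 0.0482 ang -1.695 mid rgb [107.  79.  46.] px (np.int64(255), np.int64(208))
pair [ 0.4614 -0.3401] L 0.0565 ang -1.34 mid rgb [97. 95. 90.] px (np.int64(260), np.int64(235))
pair [ 0.5636 -0.3744] L 0.056 ang -1.786 mid rgb [63. 63. 59.] px (np.int64(318), np.int64(247))
80 [301.2 168.6] [ 0.5438 -0.2268]
70 [334.1 170.2] [ 0.5993 -0.2346]
76 [287.2 188.8] [ 0.5173 -0.2597]
70 [255.1 194.5] [ 0.4609 -0.2648]
21 [254.8 220.6] [ 0.4549 -0.3126]
67 [320.1 233. ] [ 0.5696 -0.3471]
58 [265.2 248.1] [ 0.4678 -0.3676]
58 [315.2 260.8] [ 0.5577 -0.4018]
```

View pics/c8.png

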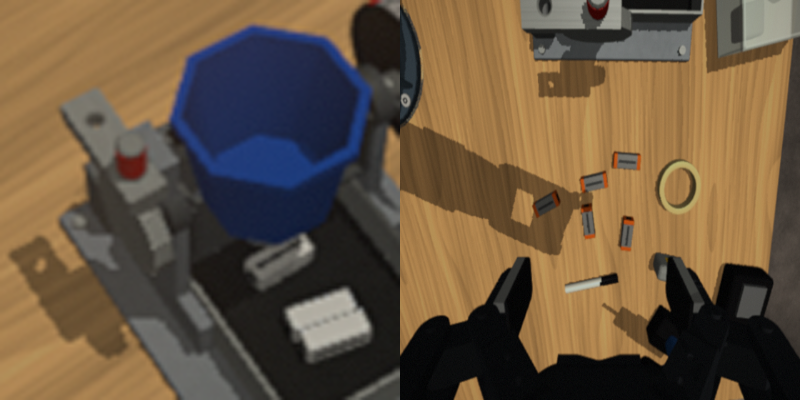

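The pin stands in the lock hole with its grip on the lug plate, and the drum is empty with three spacers in the tray. The wrist view shows all five raw spacers; one lies in shadow at about (545,203).

```bash
sed -i 's/(S>165)&(V>110)/(S>150)\&(V>60)/; ' h.py
cat >> fit.py <<'E'
P=np.array([.5325,.0942,-.0912])
E
python3 - <<'E'
from spc import *
o=ctrl.get_obs();C=cam("wrist",o);im=cv2.imread("pics/w8.png")[:,:,::-1].copy();spacers(im,C)
s=cv2.imread("pics/s8.png")[:,:,::-1].copy();g=cv2.cvtColor(s,cv2.COLOR_RGB2HSV);m=((g[...,0]>105)&(g[...,0]<125)&(g[...,1]>140)).astype(np.uint8)
m[:, :270]=0;print(blobs(m,100))
A=cam("scene");a=np.arange(8)*np.pi/4+np.pi/8
print(proj(A,F(P,[[.0769*np.cos(t),.0769*np.sin(t),.25] for t in a])).round(0).tolist())
go([.5716,-.2307,.25],-1.711)
E
```

```text
pair [ 0.5717 -0.2282] L 0.0563 ang -0.156 mid rgb [71. 70. 66.] px (np.int64(317), np.int64(169))
pair [ 0.4896 -0.2599] L 0.0558 ang -3.041 mid rgb [79. 78. 73.] px (np.int64(271), np.int64(191))
pair [ 0.4642 -0.2858] L 0.0463 ang -1.469 mid rgb [98. 72. 42.] px (np.int64(258), np.int64(206))
pair [ 0.3661 -0.292 ] L 0.0565 ang -2.804 mid rgb [40. 40. 37.] px (np.int64(204), np.int64(214))
pair [ 0.4676 -0.3376] L 0.0576 ang -1.533 mid rgb [64. 63. 60.] px (np.int64(263), np.int64(234))
pair [ 0.5633 -0.3716] L 0.058 ang -1.763 mid rgb [72. 72. 68.] px (np.int64(317), np.int64(246))
[(np.int32(1076), array([459.2, 103.5])), (np.int32(2069), array([311.5, 182.4]))]
[[334.0, 182.0], [338.0, 165.0], [326.0, 151.0], [306.0, 148.0], [289.0, 157.0], [284.0, 173.0], [295.0, 188.0], [316.0, 192.0]]
t 14.85 pos [ 0.5068 -0.1977  0.4187] shift units [-0.108  0.27   0.675] spin -10.136 q [-0.46  0.22  1.38  0.    1.55 -0.37] F [0.6 0.1 0.8]
```

Request:
jog_arm:
  series:
    - [0,0,0,1]
    - [0,0,0,1]
    - [0,0,0,1]
    - [0,0,0,1]
    - [0,0,0,1]

```text
clock: 15.35
position: [0.5069, -0.1972, 0.4188]
orientation: [[0.748, 0.664, 0.0], [0.664, -0.748, -0.0], [0.0, 0.0, -1.0]]
force: [-0.8, 0.7, 0.1]
opening: 0.0854
finger_force: 0.0
```

Request:
jog_arm:
  series:
    - [0,0,0,1]
    - [0,0,0,1]
    - [0,0,0,1]
    - [0,0,0,1]
    - [0,0,0,1]

```text
clock: 15.85
position: [0.5069, -0.1972, 0.4188]
orientation: [[1.0, -0.024, 0.0], [-0.024, -1.0, -0.0], [0.0, -0.0, -1.0]]
force: [-0.8, -0.7, 0.0]
opening: 0.085
finger_force: 0.0
```

Request:
jog_arm:
  series:
    - [0,0,0,0.8]
    - [0,0,0,0]
    - [0,0,0,0]
  jaw: 0.3

```text
clock: 16.15
position: [0.5068, -0.1977, 0.4187]
orientation: [[0.991, -0.134, 0.0], [-0.134, -0.991, -0.0], [0.0, 0.0, -1.0]]
force: [-0.1, 0.8, 0.2]
opening: 0.0552
finger_force: 0.0
```

Run:
```python
from spc import *
go([.5716,-.2307,.25],-1.711);print(ctrl.get_obs()["opening"])
```

```text
t 16.15 pos [ 0.5068 -0.1977  0.4187] shift units [0.274 0.096 0.675] spin 0.035 q [-0.46  0.22  1.38  0.    1.55  1.25] F [-0.1  0.8  0.2]
0.05518010074538585
```

Request:
jog_arm:
  series:
    - [0.137,0.045,0,0]
    - [0.137,0.045,0,0.1]
    - [0,0,0.19,0]
    - [0,0,0.19,0]
    - [0,0,0,0]

```text
clock: 16.65
position: [0.5694, -0.229, 0.3174]
orientation: [[0.988, -0.151, -0.01], [-0.151, -0.989, 0.005], [-0.01, -0.003, -1.0]]
force: [-0.3, 1.4, 0.1]
opening: 0.0551
finger_force: 0.0
```

Run:
```python
from spc import *
im,C,o=snap("wrist","w9");spacers(im,C)
go([.5716,-.2295,.003],-1.72)
```

```text
pair [ 0.569  -0.2288] L 0.0566 ang 2.972 mid rgb [80. 79. 75.] px (np.int64(279), np.int64(163))
pair [ 0.5624 -0.3722] L 0.057 ang -1.786 mid rgb [77. 77. 72.] px (np.int64(384), np.int64(152))
pair [ 0.487  -0.2612] L 0.0576 ang -3.045 mid rgb [48. 47. 45.] px (np.int64(309), np.int64(215))
pair [ 0.4672 -0.3371] L 0.0559 ang 1.613 mid rgb [59. 58. 55.] px (np.int64(363), np.int64(221))
pair [ 0.4622 -0.2865] L 0.0458 ang 1.739 mid rgb [125.  93.  55.] px (np.int64(329), np.int64(229))
t 16.7 pos [ 0.5706 -0.2296  0.3219] shift units [0.01  0.001 1.276] spin -0.019 q [-0.46  0.4   1.35  0.    1.39  1.26] F [ 0.2 -0.7  0.7]
```

Request:
jog_arm:
  series:
    - [0,0,0.2,0]
    - [0,0,0.2,0]
    - [0,0,0.2,0]
    - [0,0,0.2,0]
    - [0,0,0.2,0]

```text
clock: 17.2
position: [0.5736, -0.2312, 0.0754]
orientation: [[0.988, -0.152, 0.005], [-0.152, -0.988, -0.002], [0.005, 0.002, -1.0]]
force: [1.5, 0.2, 0.7]
opening: 0.055
finger_force: 0.0
```

Request:
jog_arm:
  series:
    - [0,0,0.15,0]
    - [0,0,0.05,0]
    - [0,0,0,0]
    - [0,0,0,0]

```text
clock: 17.6
position: [0.5733, -0.2312, 0.0266]
orientation: [[0.988, -0.154, 0.004], [-0.153, -0.988, -0.002], [0.004, 0.001, -1.0]]
force: [0.3, -0.4, -0.3]
opening: 0.0558
finger_force: 0.0
```

Request:
jog_arm:
  series:
    - [0,0,0.05,0]
    - [0,0,0.042,0]
    - [0,0,0,0]
    - [0,0,0,0]

```text
clock: 18.0
position: [0.5712, -0.2303, 0.0005]
orientation: [[0.988, -0.154, -0.0], [-0.154, -0.988, 0.0], [-0.0, -0.0, -1.0]]
force: [0.4, -0.6, 0.4]
opening: 0.0551
finger_force: 0.0
```

Request:
jog_arm:
  series:
    - [0,0,0,0]
    - [0,0,0,0]
    - [0,0,0,0]
    - [0,0,0,0]
    - [0,0,0,0]
  jaw: -1
  squeeze: 40

```text
clock: 18.5
position: [0.5716, -0.2305, 0.001]
orientation: [[0.988, -0.154, 0.001], [-0.154, -0.988, -0.0], [0.001, 0.0, -1.0]]
force: [-2.0, -0.0, 5.2]
opening: 0.0249
finger_force: 40.9
```

Request:
jog_arm:
  series:
    - [0,0,-0.1,0]
    - [0,0,-0.19,0]
    - [0,0,-0.19,0]
    - [0,0,-0.19,0]
    - [0,0,-0.19,0]

```text
clock: 19.0
position: [0.5708, -0.2301, 0.2173]
orientation: [[0.988, -0.154, -0.001], [-0.154, -0.988, 0.0], [-0.001, -0.0, -1.0]]
force: [0.9, -0.4, -0.9]
opening: 0.0254
finger_force: 40.1
```

Request:
jog_arm:
  series:
    - [0,0,-0.19,0]
    - [0,0,-0.19,0]
    - [0,0,0,0]
    - [0,0,0,0]

```text
clock: 19.4
position: [0.5713, -0.2303, 0.3108]
orientation: [[0.988, -0.154, 0.001], [-0.154, -0.988, -0.0], [0.001, 0.0, -1.0]]
force: [0.2, -0.3, -2.6]
opening: 0.0254
finger_force: 40.2
```

Run:
```python
from spc import *
go([P[0],P[1],.31])
```

```text
t 19.4 pos [ 0.5713 -0.2303  0.3108] shift units [-0.353 -1.259  0.002]  q [-0.46  0.41  1.37 -0.    1.36  1.27] F [ 0.2 -0.3 -2.6]
```

Request:
jog_arm:
  series:
    - [0,0,-0.19,0]
    - [-0.05,-0.18,0,0]
    - [-0.05,-0.18,0,0]
    - [-0.05,-0.18,0,0]
    - [-0.05,-0.18,0,0]

```text
clock: 19.9
position: [0.5486, -0.0431, 0.3557]
orientation: [[0.988, -0.155, -0.004], [-0.155, -0.988, 0.001], [-0.004, -0.0, -1.0]]
force: [0.5, -0.2, -0.1]
opening: 0.0251
finger_force: 40.2
```

Request:
jog_arm:
  series:
    - [-0.05,-0.18,0,0]
    - [-0.05,-0.18,0,0]
    - [-0.05,-0.18,0,0]
    - [0,0,0,0]
    - [0,0,0,0]

```text
clock: 20.4
position: [0.5328, 0.095, 0.3562]
orientation: [[0.988, -0.152, -0.003], [-0.152, -0.988, -0.001], [-0.003, 0.001, -1.0]]
force: [0.6, -0.0, -0.8]
opening: 0.025
finger_force: 40.2
```

Run:
```python
from spc import *
go([P[0],P[1],.2])
```

```text
t 20.4 pos [0.5328 0.095  0.3562] shift units [0.001 0.003 0.625]  q [ 0.09  0.24  1.5  -0.    1.41  1.81] F [ 0.6 -0.  -0.8]
```

Request:
jog_arm:
  series:
    - [0,0.05,0.18,0]
    - [0,0,0.18,0]
    - [0,0,0.18,0]
    - [0,0,0.08,0]
    - [0,0,0,0]

```text
clock: 20.9
position: [0.5297, 0.0805, 0.1994]
orientation: [[0.988, -0.156, -0.007], [-0.156, -0.988, -0.001], [-0.007, 0.002, -1.0]]
force: [-0.1, -1.1, -0.6]
opening: 0.0257
finger_force: 40.1
```

Request:
jog_arm:
  series:
    - [0,0,0,0]
    - [0,0,0,0]
    - [0,0,0,0]
    - [0,0,0,0]
  jaw: 0.3

```text
clock: 21.3
position: [0.5319, 0.082, 0.204]
orientation: [[0.988, -0.154, 0.002], [-0.154, -0.988, 0.0], [0.002, -0.0, -1.0]]
force: [-0.1, -0.7, -0.2]
opening: 0.0554
finger_force: 0.0
```

Request:
jog_arm:
  series:
    - [0,-0.05,-0.15,0]
    - [0,0,-0.18,0]
    - [0,0,-0.18,0]
    - [0,0,-0.15,0]
    - [0,0,0,0]

```text
clock: 21.8
position: [0.5347, 0.0946, 0.3739]
orientation: [[0.988, -0.154, 0.01], [-0.154, -0.988, 0.001], [0.009, -0.002, -1.0]]
force: [0.6, -0.6, 0.5]
opening: 0.0552
finger_force: 0.0
```

Run:
```python
from spc import *
im,C,o=snap("wrist","w10");im2,C2,_=snap("scene","s10")
cv2.imwrite("pics/c10.png",np.hstack([cv2.resize(im,(400,300)),cv2.resize(im2[130:280,220:420],(400,300))])[:,:,::-1])
go([.487,-.2612,.35],.09-np.pi/2)
```

```text
t 21.9 pos [0.5334 0.0945 0.3686] shift units [0.035 1.434 0.074] spin -1.630 q [ 0.09  0.23  1.48 -0.    1.43  1.81] F [-0.5 -0.1 -1.3]
```

View pics/c10.png

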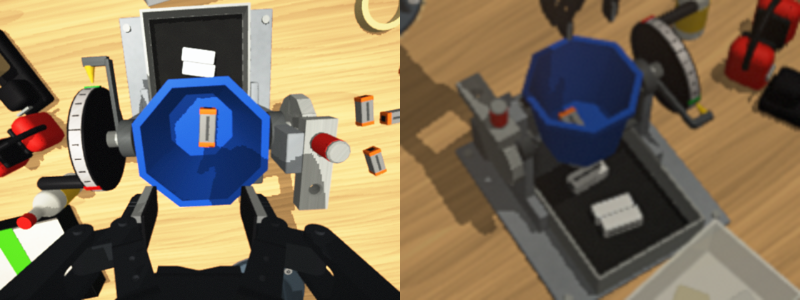

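One raw spacer (orange ends) lies on the drum floor at left crop (207,125), the pin is home, and green is at the pointer. Next comes B.

Request:
jog_arm:
  series:
    - [0.0,0.179,0,0]
    - [0,0.179,0,0]
    - [0,0.179,0,0]
    - [0,0.179,0,0]
    - [0,0.179,0,0]

```text
clock: 22.4
position: [0.4979, -0.1282, 0.3666]
orientation: [[0.988, -0.154, -0.002], [-0.154, -0.988, 0.001], [-0.002, -0.0, -1.0]]
force: [1.0, -0.5, 0.6]
opening: 0.0555
finger_force: 0.0
```

Request:
jog_arm:
  series:
    - [0.01,0.179,0,0]
    - [0.01,0.179,0,0]
    - [0.015,0.179,0,0]
    - [0,0,0,-0.8]
    - [0,0,0,-0.8]

```text
clock: 22.9
position: [0.4861, -0.2617, 0.366]
orientation: [[0.996, 0.088, -0.003], [0.088, -0.996, 0.002], [-0.003, -0.002, -1.0]]
force: [0.3, 0.3, 0.2]
opening: 0.0555
finger_force: 0.0
```

Request:
jog_arm:
  series:
    - [0,0,0.15,0]
    - [0,0,0,0]
    - [0,0,0,0]

```text
clock: 23.2
position: [0.4865, -0.2604, 0.33]
orientation: [[0.996, 0.085, -0.002], [0.085, -0.996, 0.001], [-0.002, -0.002, -1.0]]
force: [-0.7, 0.4, 0.5]
opening: 0.0555
finger_force: 0.0
```

Run:
```python
from spc import *
im,C,o=snap("wrist","w11");spacers(im,C)
go([.487,-.2612,.001],.09-np.pi/2)
```

```text
pair [ 0.5627 -0.3719] L 0.0568 ang -1.774 mid rgb [63. 62. 59.] px (np.int64(365), np.int64(114))
pair [ 0.4883 -0.2609] L 0.0567 ang -3.043 mid rgb [70. 70. 66.] px (np.int64(279), np.int64(162))
pair [ 0.4673 -0.3369] L 0.0562 ang -1.532 mid rgb [77. 77. 73.] px (np.int64(330), np.int64(181))
pair [ 0.4632 -0.2863] L 0.0456 ang 1.705 mid rgb [186. 141.  84.] px (np.int64(295), np.int64(181))
pair [ 0.3647 -0.2923] L 0.0583 ang -2.842 mid rgb [33. 33. 32.] px (np.int64(292), np.int64(244))
t 23.25 pos [ 0.487  -0.2606  0.3311] shift units [0.    0.003 1.32 ] spin -0.033 q [-0.58  0.27  1.51  0.    1.36  0.91] F [0.1 0.5 0.6]
```

Request:
jog_arm:
  series:
    - [0.004,0,0.17,0]
    - [0,0,0.17,0]
    - [0,0,0.17,0]
    - [0,0,0.17,0]
    - [0,0,0.17,0]
  jaw: 0.1

```text
clock: 23.75
position: [0.4887, -0.261, 0.1179]
orientation: [[0.996, 0.085, 0.002], [0.085, -0.996, -0.001], [0.002, 0.002, -1.0]]
force: [0.8, -0.2, -0.8]
opening: 0.0467
finger_force: 0.0
```

Request:
jog_arm:
  series:
    - [0,0,0.17,0]
    - [0,0,0.17,0]
    - [0,0,0.08,0]
    - [0,0,0,0]
    - [0,0,0,0]

```text
clock: 24.25
position: [0.4889, -0.2611, 0.0144]
orientation: [[0.996, 0.085, 0.001], [0.085, -0.996, -0.001], [0.001, 0.001, -1.0]]
force: [0.1, -1.0, 0.5]
opening: 0.0474
finger_force: 0.0
```

Request:
jog_arm:
  series:
    - [0,0,0.05,0]
    - [0,0,0,0]
    - [0,0,0,0]

```text
clock: 24.55
position: [0.4881, -0.2607, 0.001]
orientation: [[0.996, 0.085, 0.0], [0.085, -0.996, -0.0], [0.0, 0.0, -1.0]]
force: [-0.2, -0.9, -0.1]
opening: 0.0468
finger_force: 0.0
```

Request:
jog_arm:
  series:
    - [0,0,0,0]
    - [0,0,0,0]
    - [0,0,0,0]
    - [0,0,0,0]
    - [0,0,0,0]
  jaw: -1

```text
clock: 25.05
position: [0.4882, -0.2608, 0.0012]
orientation: [[0.996, 0.085, 0.001], [0.085, -0.996, -0.001], [0.001, 0.001, -1.0]]
force: [-0.9, 0.2, 5.2]
opening: 0.0253
finger_force: 40.1
```

Request:
jog_arm:
  series:
    - [0,0,-0.1,0]
    - [0,0,-0.19,0]
    - [0,0,-0.19,0]
    - [0,0,-0.19,0]
    - [0,0,-0.19,0]

```text
clock: 25.55
position: [0.4874, -0.2603, 0.2175]
orientation: [[0.996, 0.085, -0.0], [0.085, -0.996, 0.0], [-0.0, -0.0, -1.0]]
force: [1.5, 0.4, -1.0]
opening: 0.0252
finger_force: 39.5
```

Request:
jog_arm:
  series:
    - [0,0,-0.19,0]
    - [0,0,-0.19,0]
    - [0,0,-0.19,0]
    - [0,0,0,0]
    - [0,0,0,0]

```text
clock: 26.05
position: [0.4878, -0.2605, 0.3584]
orientation: [[0.996, 0.085, 0.001], [0.085, -0.996, -0.001], [0.001, 0.001, -1.0]]
force: [0.4, -0.3, -1.7]
opening: 0.0256
finger_force: 39.6
```

Run:
```python
from spc import *
go([P[0],P[1],.36],-1.72)
```

```text
t 26.05 pos [ 0.4878 -0.2605  0.3584] shift units [ 0.299 -1.399 -0.007] spin 1.563 q [-0.57  0.26  1.47 -0.    1.42  0.91] F [ 0.4 -0.3 -1.7]
```

Request:
jog_arm:
  series:
    - [0.037,-0.18,0,0]
    - [0.037,-0.18,0,0]
    - [0.037,-0.18,0,0]
    - [0.037,-0.18,0,0]
    - [0.037,-0.18,0,0]

```text
clock: 26.55
position: [0.514, -0.0306, 0.3561]
orientation: [[0.996, 0.085, -0.003], [0.085, -0.996, 0.001], [-0.003, -0.001, -1.0]]
force: [0.8, -1.0, -0.7]
opening: 0.0254
finger_force: 39.7
```

Request:
jog_arm:
  series:
    - [0.037,-0.18,0,0]
    - [0.037,-0.18,0,0]
    - [0.037,-0.19,0,0]
    - [0,0,0,0.8]
    - [0,0,0,0.75]

```text
clock: 27.05
position: [0.53, 0.1083, 0.3557]
orientation: [[0.989, -0.149, -0.004], [-0.149, -0.989, -0.0], [-0.004, 0.001, -1.0]]
force: [0.1, 0.2, -1.4]
opening: 0.0252
finger_force: 39.8
```

Request:
jog_arm:
  series:
    - [0,0,0,0]
    - [0,0,0,0]

```text
clock: 27.25
position: [0.5304, 0.1067, 0.3568]
orientation: [[0.99, -0.144, -0.002], [-0.144, -0.99, -0.0], [-0.002, 0.001, -1.0]]
force: [0.0, -0.1, -1.0]
opening: 0.0248
finger_force: 39.8
```

Run:
```python
from spc import *
go([P[0],P[1]+.014,.2],-1.72)
```

```text
t 27.25 pos [0.5304 0.1067 0.3568] shift units [ 0.009 -0.007  0.627] spin 0.033 q [0.11 0.24 1.5  0.   1.41 1.83] F [ 0.  -0.1 -1. ]
```

Request:
jog_arm:
  series:
    - [0.008,0,0.18,0]
    - [0,0,0.18,0]
    - [0,0,0.18,0]
    - [0,0,0.08,0]
    - [0,0,0,0]

```text
clock: 27.75
position: [0.531, 0.106, 0.1999]
orientation: [[0.989, -0.145, -0.006], [-0.145, -0.989, -0.001], [-0.006, 0.002, -1.0]]
force: [-0.1, -0.5, 0.0]
opening: 0.0252
finger_force: 39.8
```

Request:
jog_arm:
  series:
    - [0,0,0,0]
    - [0,0,0,0]
    - [0,0,0,0]
    - [0,0,0,0]
  jaw: 0.3

```text
clock: 28.15
position: [0.5331, 0.1067, 0.2041]
orientation: [[0.989, -0.146, 0.002], [-0.146, -0.989, 0.0], [0.002, -0.0, -1.0]]
force: [-1.0, -0.2, 0.4]
opening: 0.0555
finger_force: 0.0
```

Request:
jog_arm:
  series:
    - [0,0,-0.15,0]
    - [0,0,-0.18,0]
    - [0,0,-0.18,0]
    - [0,0,-0.15,0]
    - [0,0,0,0]

```text
clock: 28.65
position: [0.5341, 0.1068, 0.3739]
orientation: [[0.989, -0.146, 0.009], [-0.146, -0.989, 0.001], [0.009, -0.002, -1.0]]
force: [0.6, 0.7, 0.0]
opening: 0.0554
finger_force: 0.0
```

Run:
```python
from spc import *
im,C,o=snap("wrist","w12")
C=cam("wrist",o);print([(a,c,fr(onz(C,[c],.14)[0])) for a,c in blobs(mask(im,"orange"),15)])
go([.5627,-.3719,.36],-.203)
```

```text
[(np.int32(71), array([268.4, 151.9]), array([0.0305, 0.0229, 0.14  ])), (np.int32(41), array([302.1, 150.6]), array([ 0.0299, -0.0159,  0.14  ])), (np.int32(125), array([ 79.1, 180.7]), array([0.0094, 0.2499, 0.14  ])), (np.int32(32), array([ 32. , 164.2]), array([0.0321, 0.3013, 0.14  ])), (np.int32(184), array([546.8, 164.7]), array([-0.0016, -0.3024,  0.14  ])), (np.int32(20), array([  6.4, 191.4]), array([0.0014, 0.3421, 0.14  ])), (np.int32(21), array([303.5, 202.3]), array([-0.032 , -0.0155,  0.14  ])), (np.int32(15), array([266. , 202.9]), array([-0.0303,  0.0297,  0.14  ])), (np.int32(158), array([525.5, 211.3]), array([-0.0582, -0.2867,  0.14  ])), (np.int32(65), array([ 25.7, 234.3]), array([-0.0546,  0.3342,  0.14  ])), (np.int32(28), array([528.5, 242.1]), array([-0.0996, -0.2976,  0.14  ]))]
t 28.7 pos [0.5333 0.1067 0.3708] shift units [0.396 1.877 0.043] spin -10.098 q [ 0.11  0.23  1.47 -0.    1.44  1.83] F [-0.4 -0.2 -1. ]
```

Request:
jog_arm:
  series:
    - [0.04,0.187,0,0]
    - [0.04,0.187,0,0]
    - [0.04,0.187,0,0]
    - [0.04,0.187,0,0]
    - [0.04,0.187,0,0]

```text
clock: 29.2
position: [0.5474, -0.1338, 0.3671]
orientation: [[0.989, -0.146, -0.001], [-0.146, -0.989, 0.0], [-0.001, -0.0, -1.0]]
force: [1.8, 0.4, -0.5]
opening: 0.0554
finger_force: 0.0
```

Request:
jog_arm:
  series:
    - [0.04,0.187,0,0]
    - [0.04,0.187,0,0]
    - [0.04,0.187,0,0]
    - [0.04,0.187,0,0]
    - [0.04,0.187,0,0]

```text
clock: 29.7
position: [0.5626, -0.3723, 0.3668]
orientation: [[0.989, -0.147, -0.001], [-0.147, -0.989, 0.001], [-0.001, -0.001, -1.0]]
force: [0.6, 1.2, 0.2]
opening: 0.0555
finger_force: 0.0
```

Request:
jog_arm:
  series:
    - [0,0,0.05,-1]
    - [0,0,0.05,-1]
    - [0,0,0.05,-1]
    - [0,0,0,-1]
    - [0,0,0,-1]

```text
clock: 30.2
position: [0.5627, -0.3703, 0.3287]
orientation: [[0.82, 0.572, -0.002], [0.572, -0.82, 0.002], [-0.001, -0.003, -1.0]]
force: [-0.1, 0.0, 0.1]
opening: 0.0552
finger_force: 0.0
```

Request:
jog_arm:
  series:
    - [0,0,0,-1]
    - [0,0,0,-1]
    - [0,0,0,-1]
    - [0,0,0,-1]
    - [0,0,0,-1]

```text
clock: 30.7
position: [0.5628, -0.3703, 0.3292]
orientation: [[0.21, 0.978, -0.002], [0.978, -0.21, 0.001], [0.001, -0.002, -1.0]]
force: [0.8, 0.1, -0.9]
opening: 0.0553
finger_force: 0.0
```

Request:
jog_arm:
  series:
    - [0,0,0,0]
    - [0,0,0,0]

```text
clock: 30.9
position: [0.5629, -0.3704, 0.3298]
orientation: [[0.221, 0.975, -0.001], [0.975, -0.221, 0.001], [0.0, -0.001, -1.0]]
force: [-0.3, 0.3, 0.2]
opening: 0.0553
finger_force: 0.0
```

Run:
```python
from spc import *
im,C,o=snap("wrist","w13");spacers(im,C)
go([.5627,-.3719,.001],-.203)
```

```text
pair [ 0.3644 -0.2918] L 0.058 ang -2.84 mid rgb [64. 63. 60.] px (np.int64(126), np.int64(140))
pair [ 0.4669 -0.3363] L 0.0556 ang -1.525 mid rgb [81. 80. 76.] px (np.int64(206), np.int64(155))
pair [ 0.5624 -0.3713] L 0.0565 ang -1.781 mid rgb [70. 69. 66.] px (np.int64(278), np.int64(164))
t 30.95 pos [ 0.5629 -0.3704  0.33  ] shift units [-0.007  0.002  1.316] spin -0.127 q [-0.65  0.52  1.16  0.    1.47 -0.43] F [-0.   0.6  0.1]
```

Request:
jog_arm:
  series:
    - [-0.005,0,0.17,0]
    - [0,0,0.17,0]
    - [0,0,0.17,0]
    - [0,0,0.17,0]
    - [0,0,0.17,0]

```text
clock: 31.45
position: [0.5626, -0.3716, 0.1164]
orientation: [[0.22, 0.976, 0.0], [0.976, -0.22, -0.0], [-0.0, 0.0, -1.0]]
force: [0.2, -1.0, -0.8]
opening: 0.0556
finger_force: 0.0
```

Request:
jog_arm:
  series:
    - [0,0,0.17,0]
    - [0,0,0.17,0]
    - [0,0,0.09,0]
    - [0,0,0,0]
    - [0,0,0,0]

```text
clock: 31.95
position: [0.5631, -0.372, 0.0112]
orientation: [[0.218, 0.976, 0.0], [0.976, -0.218, -0.0], [-0.0, 0.0, -1.0]]
force: [0.6, -0.2, -0.4]
opening: 0.0559
finger_force: 0.0
```

Request:
jog_arm:
  series:
    - [0,0,0.04,0]
    - [0,0,0,0]
    - [0,0,0,0]

```text
clock: 32.25
position: [0.563, -0.3719, 0.0012]
orientation: [[0.217, 0.976, 0.001], [0.976, -0.217, -0.0], [-0.0, 0.001, -1.0]]
force: [0.3, -0.6, -0.5]
opening: 0.0553
finger_force: 0.0
```

Request:
jog_arm:
  series:
    - [0,0,0,0]
    - [0,0,0,0]
    - [0,0,0,0]
    - [0,0,0,0]
    - [0,0,0,0]
  jaw: -1

```text
clock: 32.75
position: [0.5631, -0.372, 0.0012]
orientation: [[0.216, 0.976, 0.001], [0.976, -0.216, -0.001], [-0.0, 0.001, -1.0]]
force: [0.6, 1.1, 4.5]
opening: 0.0252
finger_force: 41.0
```

Request:
jog_arm:
  series:
    - [0,0,-0.1,0]
    - [0,0,-0.19,0]
    - [0,0,-0.19,0]
    - [0,0,-0.19,0]
    - [0,0,-0.19,0]

```text
clock: 33.25
position: [0.5624, -0.3714, 0.2172]
orientation: [[0.216, 0.976, -0.0], [0.976, -0.216, 0.0], [0.0, -0.001, -1.0]]
force: [0.9, 0.2, -0.6]
opening: 0.0251
finger_force: 40.3
```

Request:
jog_arm:
  series:
    - [0,0,-0.19,0]
    - [0,0,-0.19,0]
    - [0,0,-0.19,0]
    - [0,0,0,0]
    - [0,0,0,0]

```text
clock: 33.75
position: [0.5628, -0.3717, 0.3584]
orientation: [[0.216, 0.976, 0.001], [0.976, -0.216, -0.001], [-0.0, 0.001, -1.0]]
force: [-1.4, 0.5, -0.7]
opening: 0.0252
finger_force: 40.4
```

Run:
```python
from spc import *
go([P[0],P[1],.36],-.15)
```

```text
t 33.75 pos [ 0.5628 -0.3717  0.3584] shift units [ 1.793 -0.521 -0.008] spin -0.453 q [-0.65  0.51  1.11  0.    1.52 -0.43] F [-1.4  0.5 -0.7]
```

Request:
jog_arm:
  series:
    - [0.179,-0.057,0,0]
    - [0.179,-0.057,0,0]
    - [0.179,-0.057,0,0]
    - [0.179,-0.057,0,0]
    - [0.179,-0.057,0,0]

```text
clock: 34.25
position: [0.5405, -0.1359, 0.356]
orientation: [[0.217, 0.976, -0.003], [0.976, -0.217, 0.001], [0.0, -0.003, -1.0]]
force: [1.5, 0.5, -0.3]
opening: 0.0253
finger_force: 40.3
```

Request:
jog_arm:
  series:
    - [0.179,-0.057,0,0]
    - [0.179,-0.057,0,0]
    - [0.179,-0.057,0,0]
    - [0.179,-0.057,0,0]
    - [0.179,-0.057,0,0]

```text
clock: 34.75
position: [0.5193, 0.0978, 0.3562]
orientation: [[0.216, 0.976, -0.003], [0.976, -0.216, -0.0], [-0.001, -0.003, -1.0]]
force: [1.4, -0.3, 0.4]
opening: 0.0253
finger_force: 40.3
```

Request:
jog_arm:
  series:
    - [0,0,0,-0.45]
    - [0,0,0,0]
    - [0,0,0,0]

```text
clock: 35.05
position: [0.5201, 0.0956, 0.3568]
orientation: [[0.152, 0.988, -0.002], [0.988, -0.152, -0.0], [-0.001, -0.002, -1.0]]
force: [0.4, -0.0, -1.3]
opening: 0.0255
finger_force: 40.3
```

Run:
```python
from spc import *
go([*F(P,[[-.013,0,0]])[0][:2],.2],-.15)
```

```text
t 35.05 pos [0.5201 0.0956 0.3568] shift units [-0.001 -0.001  0.627] spin -0.016 q [ 0.09  0.21  1.53 -0.    1.4   0.25] F [ 0.4 -0.  -1.3]
```

Request:
jog_arm:
  series:
    - [0,0,0.18,0]
    - [0,0,0.18,0]
    - [0,0,0.18,0]
    - [0,0,0.08,0]
    - [0,0,0,0]

```text
clock: 35.55
position: [0.5188, 0.0948, 0.1999]
orientation: [[0.153, 0.988, -0.006], [0.988, -0.153, -0.001], [-0.002, -0.006, -1.0]]
force: [0.3, -0.1, -0.0]
opening: 0.0252
finger_force: 40.4
```

Request:
jog_arm:
  series:
    - [0,0,0,0]
    - [0,0,0,0]
    - [0,0,0,0]
    - [0,0,0,0]
  jaw: 0.3

```text
clock: 35.95
position: [0.5208, 0.096, 0.204]
orientation: [[0.15, 0.989, 0.002], [0.989, -0.15, 0.0], [0.0, 0.002, -1.0]]
force: [0.2, -0.1, -0.1]
opening: 0.0561
finger_force: 0.0
```

Request:
jog_arm:
  series:
    - [0,0,-0.15,0]
    - [0,0,-0.18,0]
    - [0,0,-0.18,0]
    - [0,0,-0.15,0]
    - [0,0,0,0]

```text
clock: 36.45
position: [0.5218, 0.0962, 0.3738]
orientation: [[0.15, 0.989, 0.009], [0.989, -0.15, 0.001], [0.002, 0.009, -1.0]]
force: [0.3, -0.6, -0.8]
opening: 0.0558
finger_force: 0.0
```

Run:
```python
from spc import *
im,C,o=snap("wrist","w14")
im2,C2,_=snap("scene","s14")
print([(a,c,fr(onz(C2,[c],.16)[0])) for a,c in blobs(mask(im2,"orange"),4) if 280<c[0]<345 and 140<c[1]<200])
go([.4669,-.3363,.36],.046)
```

```text
[(np.int32(23), array([315.1, 179.5]), array([-0.015 ,  0.0274,  0.16  ])), (np.int32(17), array([299.3, 187.6]), array([-0.0158, -0.0278,  0.16  ]))]
t 36.55 pos [0.5204 0.0961 0.3686] shift units [-1.742  0.047  0.034] spin -1.310 q [ 0.09  0.2   1.51 -0.    1.43  0.24] F [ 0.7  1.1 -0.8]
```

D landed across the top at frame x −0.015, as planned. Next is C.

Request:
jog_arm:
  series:
    - [-0.194,0.005,0,0]
    - [-0.194,0.005,0,0]
    - [-0.194,0.005,0,0]
    - [-0.194,0.005,0,0]
    - [-0.194,0.005,0,0]

```text
clock: 37.05
position: [0.4892, -0.1463, 0.3666]
orientation: [[0.15, 0.989, -0.002], [0.989, -0.15, 0.001], [0.001, -0.002, -1.0]]
force: [0.9, -0.2, -1.1]
opening: 0.0555
finger_force: 0.0
```

Request:
jog_arm:
  series:
    - [-0.194,0.005,0,0]
    - [-0.194,0.005,0,0]
    - [-0.194,0.005,0,0]
    - [-0.194,0.005,0,0]
    - [0,0,0.1,-1]

```text
clock: 37.55
position: [0.4652, -0.3422, 0.3429]
orientation: [[0.004, 1.0, 0.001], [1.0, -0.004, -0.002], [-0.002, 0.001, -1.0]]
force: [0.8, 1.1, -0.1]
opening: 0.0555
finger_force: 0.0
```

Request:
jog_arm:
  series:
    - [0,0,0.05,-0.31]
    - [0,0,0,0]
    - [0,0,0,0]

```text
clock: 37.85
position: [0.466, -0.337, 0.3301]
orientation: [[-0.044, 0.999, -0.001], [0.999, 0.044, 0.001], [0.001, -0.001, -1.0]]
force: [0.9, -0.3, 0.6]
opening: 0.0552
finger_force: 0.0
```

Run:
```python
from spc import *
im,C,o=snap("wrist","w15");spacers(im,C)
go([.4669,-.3363,.001],.046)
```

```text
pair [ 0.3661 -0.2921] L 0.0564 ang -2.823 mid rgb [62. 62. 59.] px (np.int64(207), np.int64(127))
pair [ 0.4669 -0.3368] L 0.056 ang -1.513 mid rgb [68. 68. 64.] px (np.int64(279), np.int64(163))
t 37.9 pos [ 0.4662 -0.3371  0.3308] shift units [0.003 0.003 1.319] spin -0.008 q [-0.71  0.32  1.45 -0.    1.37 -0.75] F [-0.2 -0.2  0.6]
```

Request:
jog_arm:
  series:
    - [0,0.003,0.17,0]
    - [0,0,0.17,0]
    - [0,0,0.17,0]
    - [0,0,0.17,0]
    - [0,0,0.17,0]

```text
clock: 38.4
position: [0.4674, -0.3372, 0.1175]
orientation: [[-0.045, 0.999, 0.001], [0.999, 0.045, -0.001], [-0.001, 0.001, -1.0]]
force: [0.4, -0.0, -0.5]
opening: 0.055
finger_force: 0.0
```

Request:
jog_arm:
  series:
    - [0,0,0.17,0]
    - [0,0,0.17,0]
    - [0,0,0.09,0]
    - [0,0,0.035,0]
    - [0,0,0,0]

```text
clock: 38.9
position: [0.4671, -0.3371, 0.0017]
orientation: [[-0.046, 0.999, -0.0], [0.999, 0.046, 0.0], [0.0, -0.0, -1.0]]
force: [-1.0, 0.1, 0.1]
opening: 0.0556
finger_force: 0.0
```

Request:
jog_arm:
  series:
    - [0,0,0,0]
    - [0,0,0,0]
    - [0,0,0,0]
    - [0,0,0,0]
    - [0,0,0,0]
  jaw: -1

```text
clock: 39.4
position: [0.4678, -0.3379, 0.0036]
orientation: [[-0.046, 0.999, 0.002], [0.999, 0.046, -0.002], [-0.002, 0.002, -1.0]]
force: [-0.8, 1.4, 6.8]
opening: 0.0251
finger_force: 40.3
```

Request:
jog_arm:
  series:
    - [0,0,-0.1,0]
    - [0,0,-0.19,0]
    - [0,0,-0.19,0]
    - [0,0,-0.19,0]
    - [0,0,-0.19,0]

```text
clock: 39.9
position: [0.4666, -0.337, 0.2198]
orientation: [[-0.046, 0.999, 0.001], [0.999, 0.046, -0.001], [-0.001, 0.001, -1.0]]
force: [1.4, -0.6, -0.5]
opening: 0.0251
finger_force: 39.7
```

Request:
jog_arm:
  series:
    - [0,0,-0.19,0]
    - [0,0,-0.19,0]
    - [0,0,-0.19,0]
    - [0,0,0,0]
    - [0,0,0,0]

```text
clock: 40.4
position: [0.4668, -0.3371, 0.3605]
orientation: [[-0.046, 0.999, 0.002], [0.999, 0.046, -0.002], [-0.002, 0.002, -1.0]]
force: [-0.7, 0.8, -1.8]
opening: 0.0253
finger_force: 39.9
```

Run:
```python
from spc import *
go([*F(P,[[.015,0,0]])[0][:2],.36],-.12)
```

```text
t 40.4 pos [ 0.4668 -0.3371  0.3605] shift units [ 1.703  0.401 -0.   ] spin 1.106 q [-0.71  0.3   1.4  -0.    1.43 -0.75] F [-0.7  0.8 -1.8]
```

Request:
jog_arm:
  series:
    - [0.189,0.0445,0,0]
    - [0.189,0.0445,0,0]
    - [0.189,0.0445,0,0]
    - [0.189,0.0445,0,0]
    - [0.189,0.0445,0,0]

```text
clock: 40.9
position: [0.5109, -0.0966, 0.3578]
orientation: [[-0.046, 0.999, -0.002], [0.999, 0.046, 0.001], [0.001, -0.002, -1.0]]
force: [0.4, -0.5, -1.3]
opening: 0.0248
finger_force: 39.7
```

Request:
jog_arm:
  series:
    - [0.189,0.0445,0,0]
    - [0.189,0.0445,0,0]
    - [0.189,0.0445,0,0]
    - [0.189,0.0445,0,0]
    - [0,0,0,0.55]

```text
clock: 41.4
position: [0.5468, 0.0969, 0.3572]
orientation: [[0.032, 0.999, -0.003], [0.999, -0.032, 0.001], [0.001, -0.003, -1.0]]
force: [-0.6, -1.1, -1.0]
opening: 0.0251
finger_force: 39.8
```

Request:
jog_arm:
  series:
    - [0,0,0,0.55]
    - [0,0,0,0]
    - [0,0,0,0]

```text
clock: 41.7
position: [0.5469, 0.092, 0.3583]
orientation: [[0.117, 0.993, -0.002], [0.993, -0.117, -0.0], [-0.0, -0.002, -1.0]]
force: [0.5, 0.5, -0.5]
opening: 0.0254
finger_force: 39.8
```

Run:
```python
from spc import *
go([*F(P,[[.015,0,0]])[0][:2],.205],-.12)
```

```text
t 41.7 pos [0.5469 0.092  0.3583] shift units [0.004 0.003 0.613] spin 0.021 q [ 0.08  0.26  1.46 -0.    1.42  0.2 ] F [ 0.5  0.5 -0.5]
```

Request:
jog_arm:
  series:
    - [0,0,0.18,0]
    - [0,0,0.18,0]
    - [0,0,0.18,0]
    - [0,0,0.07,0]
    - [0,0,0,0]

```text
clock: 42.2
position: [0.5458, 0.0917, 0.2039]
orientation: [[0.118, 0.993, -0.006], [0.993, -0.118, -0.0], [-0.001, -0.006, -1.0]]
force: [0.1, -0.3, -0.6]
opening: 0.025
finger_force: 39.7
```

Request:
jog_arm:
  series:
    - [0,0,0,0]
    - [0,0,0,0]
    - [0,0,0,0]
    - [0,0,0,0]
  jaw: 0.3

```text
clock: 42.6
position: [0.5477, 0.0922, 0.2078]
orientation: [[0.119, 0.993, 0.002], [0.993, -0.119, 0.0], [0.0, 0.002, -1.0]]
force: [0.3, -0.2, 0.5]
opening: 0.0553
finger_force: 0.0
```

Request:
jog_arm:
  series:
    - [0,0,-0.15,0]
    - [0,0,-0.18,0]
    - [0,0,-0.18,0]
    - [0,0,-0.15,0]
    - [0,0,0,0]

```text
clock: 43.1
position: [0.5487, 0.0924, 0.3777]
orientation: [[0.118, 0.993, 0.01], [0.993, -0.118, 0.001], [0.002, 0.009, -1.0]]
force: [0.3, 0.3, -0.6]
opening: 0.0554
finger_force: 0.0
```

Run:
```python
from spc import *
im2,C2,_=snap("scene","s16")
print([(a,c,fr(onz(C2,[c],.16)[0])) for a,c in blobs(mask(im2,"orange"),4) if 280<c[0]<345 and 140<c[1]<200])
go([.3661,-.2921,.36],-1.253)
```

```text
[(np.int32(40), array([318., 182.]), array([-0.0029,  0.0297,  0.16  ])), (np.int32(18), array([299.8, 187.6]), array([-0.015 , -0.0266,  0.16  ]))]
t 43.15 pos [0.548  0.0922 0.3746] shift units [-1.613 -0.54   0.054] spin 7.561 q [ 0.08  0.25  1.43 -0.    1.45  0.2 ] F [ 0.6 -0.4 -1.8]
```

Request:
jog_arm:
  series:
    - [-0.179,-0.06,0,0]
    - [-0.179,-0.06,0,0]
    - [-0.179,-0.06,0,0]
    - [-0.179,-0.06,0,0]
    - [-0.179,-0.06,0,0]

```text
clock: 43.65
position: [0.4449, -0.1223, 0.3709]
orientation: [[0.118, 0.993, -0.001], [0.993, -0.118, 0.0], [0.0, -0.001, -1.0]]
force: [1.5, 0.5, -0.1]
opening: 0.0554
finger_force: 0.0
```

Request:
jog_arm:
  series:
    - [-0.179,-0.06,0,0]
    - [-0.179,-0.06,0,0]
    - [-0.179,-0.06,0,0]
    - [-0.179,-0.06,0,0]
    - [0,0,0,1]

```text
clock: 44.15
position: [0.363, -0.2952, 0.3705]
orientation: [[0.267, 0.964, -0.002], [0.964, -0.267, 0.0], [-0.0, -0.002, -1.0]]
force: [0.4, 0.9, -0.3]
opening: 0.0556
finger_force: 0.0
```

Request:
jog_arm:
  series:
    - [0,0,0.05,1]
    - [0,0,0.05,1]
    - [0,0,0.05,1]
    - [0,0,0,1]
    - [0,0,0,1]

```text
clock: 44.65
position: [0.365, -0.2913, 0.3329]
orientation: [[0.855, 0.519, -0.002], [0.519, -0.855, 0.002], [-0.001, -0.002, -1.0]]
force: [0.1, 0.5, 0.9]
opening: 0.0555
finger_force: 0.0
```

Request:
jog_arm:
  series:
    - [0,0,0,1]
    - [0,0,0,0.55]
    - [0,0,0,0]
    - [0,0,0,0]

```text
clock: 45.05
position: [0.3653, -0.2915, 0.3337]
orientation: [[0.949, 0.316, -0.001], [0.316, -0.949, 0.001], [-0.0, -0.001, -1.0]]
force: [-0.4, -0.4, 0.1]
opening: 0.0558
finger_force: 0.0
```

Run:
```python
from spc import *
im,C,o=snap("wrist","w17");spacers(im,C)
go([.3661,-.2921,.002],-1.253)
```

```text
pair [ 0.3666 -0.292 ] L 0.0565 ang -2.821 mid rgb [67. 67. 63.] px (np.int64(279), np.int64(162))
t 45.1 pos [ 0.3653 -0.2916  0.3339] shift units [0.003 0.004 1.328] spin 0.027 q [-0.77  0.1   1.71 -0.    1.33  0.48] F [-0.4 -0.5 -0.2]
```

Request:
jog_arm:
  series:
    - [0.004,0.003,0.17,0]
    - [0,0,0.17,0]
    - [0,0,0.17,0]
    - [0,0,0.17,0]
    - [0,0,0.17,0]

```text
clock: 45.6
position: [0.3665, -0.2919, 0.1203]
orientation: [[0.949, 0.316, 0.0], [0.316, -0.949, -0.0], [0.0, 0.0, -1.0]]
force: [0.7, -1.1, -1.1]
opening: 0.0553
finger_force: 0.0
```

Request:
jog_arm:
  series:
    - [0,0,0.17,0]
    - [0,0,0.17,0]
    - [0,0,0.1,0]
    - [0,0,0.035,0]
    - [0,0,0,0]

```text
clock: 46.1
position: [0.3664, -0.2918, 0.0025]
orientation: [[0.949, 0.315, -0.001], [0.315, -0.949, 0.001], [-0.001, -0.001, -1.0]]
force: [0.5, -0.6, 0.2]
opening: 0.0556
finger_force: 0.0
```

Request:
jog_arm:
  series:
    - [0,0,0,0]
    - [0,0,0,0]
    - [0,0,0,0]
    - [0,0,0,0]
    - [0,0,0,0]
  jaw: -1

```text
clock: 46.6
position: [0.3674, -0.2928, 0.0045]
orientation: [[0.949, 0.314, 0.002], [0.314, -0.949, -0.002], [0.001, 0.002, -1.0]]
force: [-0.7, 0.2, 6.4]
opening: 0.0255
finger_force: 39.8
```

Request:
jog_arm:
  series:
    - [0,0,-0.1,0]
    - [0,0,-0.19,0]
    - [0,0,-0.19,0]
    - [0,0,-0.19,0]
    - [0,0,-0.19,0]

```text
clock: 47.1
position: [0.3664, -0.2918, 0.2212]
orientation: [[0.949, 0.314, 0.001], [0.314, -0.949, -0.001], [0.001, 0.002, -1.0]]
force: [1.3, -0.2, -1.4]
opening: 0.0253
finger_force: 39.9
```

Request:
jog_arm:
  series:
    - [0,0,-0.19,0]
    - [0,0,-0.19,0]
    - [0,0,-0.19,0]
    - [0,0,0,0]
    - [0,0,0,0]

```text
clock: 47.6
position: [0.3665, -0.2919, 0.3617]
orientation: [[0.949, 0.314, 0.002], [0.314, -0.949, -0.002], [0.001, 0.002, -1.0]]
force: [-0.3, 0.1, -2.4]
opening: 0.025
finger_force: 40.0
```

Run:
```python
from spc import *
go([P[0],P[1],.36],-1.66)
```

```text
t 47.6 pos [ 0.3665 -0.2919  0.3617] shift units [ 1.115 -1.258  0.005] spin 2.725 q [-0.77  0.09  1.66 -0.    1.39  0.48] F [-0.3  0.1 -2.4]
```

Request:
jog_arm:
  series:
    - [0.124,-0.14,0,0]
    - [0.124,-0.14,0,0]
    - [0.124,-0.14,0,0]
    - [0.124,-0.14,0,0]
    - [0.124,-0.14,0,0]

```text
clock: 48.1
position: [0.4586, -0.0752, 0.3593]
orientation: [[0.949, 0.314, -0.002], [0.314, -0.949, 0.0], [-0.002, -0.001, -1.0]]
force: [0.5, -0.5, -1.5]
opening: 0.0251
finger_force: 39.9
```

Request:
jog_arm:
  series:
    - [0.124,-0.14,0,0]
    - [0.124,-0.14,0,0]
    - [0.124,-0.14,0,0]
    - [0.124,-0.14,0,0]
    - [0,0,0,0.9]

```text
clock: 48.6
position: [0.5329, 0.0987, 0.3583]
orientation: [[0.982, 0.187, -0.003], [0.187, -0.982, 0.001], [-0.003, -0.001, -1.0]]
force: [-0.3, -0.2, -1.2]
opening: 0.0253
finger_force: 40.0
```

Request:
jog_arm:
  series:
    - [0,0,0,0.9]
    - [0,0,0,0.9]
    - [0,0,0,0]
    - [0,0,0,0]

```text
clock: 49.0
position: [0.5323, 0.0945, 0.3597]
orientation: [[0.997, -0.082, -0.002], [-0.082, -0.997, -0.0], [-0.002, 0.0, -1.0]]
force: [-0.1, -0.4, -1.0]
opening: 0.025
finger_force: 40.0
```

Run:
```python
from spc import *
go([P[0],P[1],.21],-1.66)
```

```text
t 49.0 pos [0.5323 0.0945 0.3597] shift units [0.002 0.001 0.599] spin 0.050 q [0.09 0.23 1.49 0.   1.42 1.74] F [-0.1 -0.4 -1. ]
```

Request:
jog_arm:
  series:
    - [0,0,0.18,0]
    - [0,0,0.18,0]
    - [0,0,0.18,0]
    - [0,0,0.06,0]
    - [0,0,0,0]

```text
clock: 49.5
position: [0.5312, 0.0943, 0.208]
orientation: [[0.997, -0.083, -0.005], [-0.083, -0.997, -0.0], [-0.005, 0.001, -1.0]]
force: [0.1, 0.5, -0.6]
opening: 0.0251
finger_force: 39.9
```

Request:
jog_arm:
  series:
    - [0,0,0,0]
    - [0,0,0,0]
    - [0,0,0,0]
    - [0,0,0,0]
  jaw: 0.3

```text
clock: 49.9
position: [0.533, 0.0946, 0.2115]
orientation: [[0.996, -0.085, 0.002], [-0.085, -0.996, 0.0], [0.002, -0.0, -1.0]]
force: [-0.4, 0.5, 0.3]
opening: 0.0558
finger_force: 0.0
```

Request:
jog_arm:
  series:
    - [0,0,-0.15,0]
    - [0,0,-0.18,0]
    - [0,0,-0.18,0]
    - [0,0,-0.18,0]
    - [0,0,0,0]

```text
clock: 50.4
position: [0.5341, 0.0947, 0.3897]
orientation: [[0.996, -0.085, 0.011], [-0.085, -0.996, 0.001], [0.011, -0.002, -1.0]]
force: [-0.5, -0.4, -0.6]
opening: 0.0554
finger_force: 0.0
```

Run:
```python
from spc import *
im,C,o=snap("wrist","w18");im2,C2,_=snap("scene","s18")
cv2.imwrite("pics/c18.png",np.hstack([cv2.resize(im[80:380,150:430],(400,428)),cv2.resize(im2[110:360,100:400],(400,428))])[:,:,::-1])
```

```text
(no output)
```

View pics/c18.png

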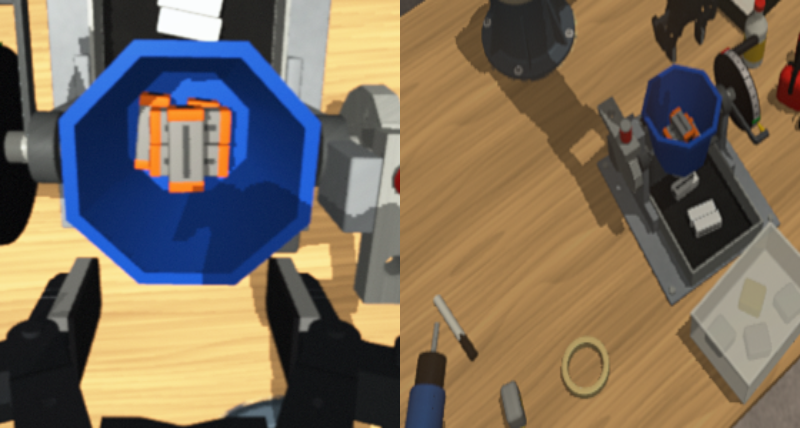

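All five raw spacers are stacked in the drum at left crop (185,140). None is left on the bench, the pin is home, and the three finished spacers are in the tray. The robot is clear, so I'll let things settle and hand in.

Request:
jog_arm:
  series:
    - [0,0,-0.1,0]
    - [0,0,0,0]
    - [0,0,0,0]
    - [0,0,0,0]
    - [0,0,0,0]

```text
clock: 51.0
position: [0.5325, 0.0946, 0.407]
orientation: [[0.996, -0.086, -0.002], [-0.086, -0.996, -0.0], [-0.002, 0.0, -1.0]]
force: [0.1, -0.4, 0.6]
opening: 0.0556
finger_force: 0.0
```

```bash
python3 -c "
from workcell import ctrl
print(ctrl.sign_off())"
```

```text
the job is handed in; nothing more can be done
None
```

I handed the job in at 51 s: the last pictures show the three finished spacers in the tray, the upright drum locked with the pin home, and all five raw spacers in the drum; the hand-in gave no verdict back.

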